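# Clear the coolant strainer

### The job

Clear out the coolant strainer: with the hook pick, lift the split ring out of its groove by its end at the notch and lay it flat in the black tray, then lift out the brass pan and tip the scrap it has caught into the red bin. Any bar ends lying on the bench go into the bin too. At the end every piece of scrap is in the bin, the empty pan is back down on its seat in the pot and the pick hangs in its rack; leave the steel block where it lies.

Things in the scene. Friction and masses are not known exactly. Their poses are not given: they have to be found in the camera images.
- pot: dark green cast-iron strainer pot, fixed, 68 mm high, 196 mm across (base flange 212 mm across, 10 mm high; pipe ports along +y and -y end level with it). Origin: centre of its underside, z up. Inside, from the top: a ring groove 164 mm across, open at the top (z 58 to 68), then a bore 146 mm across down to the pan's flat seat at z = 28. A notch along +x, see pot_notch
- pot_notch (a point): in the pot's notch, on its floor: 88 mm out along the pot's +x, at pot z = 34. The notch is cut through the wall from outside to bore under the ring's end, open at the top and outside, 25 mm wide at the bore, 36 mm at the outside: a pick comes in here from outside, under the ring
- ring: steel split ring, 160 mm outside, 122 inside, 5 thick, 100 g, gap of 24 degrees. Origin: centre of its circle, underside; z up. Starts in the groove, underside at pot z = 58, +x over the notch, too flush for fingers. Sprung: two stiff arms on a springy back press on the groove's wall; a few newtons lift an end; free, the gap opens some 8 mm. Pose: of the arm over the notch, from -20 to 148 degrees
- ring_lift (a point): middle of the ring's 19 mm wide band where it crosses the notch: on the ring's +x, 70.5 mm from its origin, half way up its thickness
- ring_end (a point): the ring's free end beside the notch, 18 degrees round (to -y) from ring_lift, same radius and height. The end reaches past the notch, so once drawn 10 mm or so outward above the rim it can rest on the rim across the notch
- pan: round brass strainer pan, 300 g. Origin: centre of its underside, z up. Floor 124 mm across, 4 mm thick; thin flared wall to 139 mm across at z = 29, left out over the quarter turn about +x: the pouring side (floor edge at x = 62 mm). Starts on the seat, pot z = 28, +x roughly as the pot's +x. Slick with coolant: scrap slides from about 17 degrees of tilt
- pan_grip (a point): middle of the pan's upright grip, at x = -30, z = 47 mm in the pan's frame: a flat steel bar 10 mm thick (along x), 30 mm wide (along y), from z 4 to 66
- pick: hook pick, 120 g, hanging upright in its rack. Origin: on its axis, underside of a steel collar 36 mm across, 6 thick; z up, +x the way the hook points. Below, a shank 8 mm thick to z = -85 with a foot 10 wide, z -85 to -80, reaching to x = 34 mm and ending in an upturned tip, x 30 to 34, top at z = -74: a band up to 26 mm wide lies on the foot between shank and tip
- pick_grip (a point): middle of the pick's orange square grip, 36 mm above its origin: 16 x 16 mm, sides along x and y, pick z 6 to 70
- pick_hook (a point): middle of the foot's upper face, 17 mm along the pick's +x from its axis, 80 mm below its origin
- rack: blue pick rack, fixed, base 80 x 70 mm. Origin: centre of its underside. Two upright cheeks 60 mm long (along x), 8 mm thick, 20 mm apart inside, tops at z = 95; shank and foot hang between them, foot along the rack's +x, collar on both tops (pick origin at rack z = 95). Open above and at both ends: the pick goes straight up and down
- bin: open red plastic bin, loose, 600 g, 200 mm (x) by 140 mm (y), 85 mm high, walls and floor 4 mm. Origin: centre of its underside, z up
- tray: shallow black tray, loose, 700 g, 230 x 230 mm, 20 mm high, walls and floor 4 mm. Origin: centre of its underside, z up
- bit1: scrap in the pan (dark hexagon nut, 37 mm over corners, 18 mm high, 75 g); None when absent. Origin: centre of its underside
- bit2: scrap in the pan (aluminium off-cut 30 x 26 x 18 mm, 45 g); None when absent. Origin: centre of its underside
- bit3: scrap in the pan (round copper slug 33 mm across, 16 mm high, 90 g); None when absent. Origin: centre of its underside
- bit4: scrap in the pan (dark hexagon nut as bit1); None when absent. Origin: centre of its underside
- bit5: scrap in the pan (aluminium off-cut as bit2); None when absent. Origin: centre of its underside
- end1: sawn-off aluminium bar end lying on the bench, 70 x 25 x 25 mm, long along its x, 120 g; None when absent. Origin: centre of its underside
- end2: sawn-off aluminium bar end lying on the bench, 70 x 25 x 25 mm, long along its x, 120 g; None when absent. Origin: centre of its underside
- block: steel block with holes, 76 x 51 x 25 mm, not part of the job

How it is judged (in metres and radians):
On the way, in this order (a step that is already met when the one before it is completed fails the run):
1. the pick lifts the ring's end at the notch out of the groove, clear of the pot's rim (z of ring_end in the frame of pot above 0.0705 m and contact force between pick and ring above 0.1 N and contact force between the fingers and ring below 0.2 N), for 0.1 s.
2. the ring lies flat in the black tray, let go (horizontal distance between ring and tray below 0.055 m and z of ring in the frame of tray below 0.012 m and angle between ring's own z axis and vertical below 0.15 rad and contact force between the fingers and ring below 0.2 N and linear speed of ring below 0.05 m/s), for 0.2 s.
3. the pan is tipped over the red bin (angle between pan's own z axis and vertical above 0.35 rad and horizontal distance between pan and bin below 0.15 m and z of pan in the frame of bin above 0.07 m), for 0.1 s.
At the end, for the whole second after the job is handed in: all scrap at rest inside the bin; ring released, flat in the tray; pan on its seat (8 mm off centre, 4 mm in height, 0.06 rad tilt at most); pick hanging by its collar in the rack (30 mm along, 5 mm in height, 0.12 rad); bin and tray level (all of step 2 and x of bit1 in the frame of bin between -0.1 and 0.1 m and y of bit1 in the frame of bin between -0.07 and 0.07 m and z of each of bit1, bit2, bit3, bit4, bit5, end1, end2 in the frame of bin below 0.075 m and linear speed of each of bit1, bit2, bit3, bit4, bit5, end1, end2 below 0.05 m/s and x of bit2 in the frame of bin between -0.1 and 0.1 m and y of bit2 in the frame of bin between -0.07 and 0.07 m and x of bit3 in the frame of bin between -0.1 and 0.1 m and y of bit3 in the frame of bin between -0.07 and 0.07 m and x of bit4 in the frame of bin between -0.1 and 0.1 m and y of bit4 in the frame of bin between -0.07 and 0.07 m and x of bit5 in the frame of bin between -0.1 and 0.1 m and y of bit5 in the frame of bin between -0.07 and 0.07 m and x of end1 in the frame of bin between -0.1 and 0.1 m and y of end1 in the frame of bin between -0.07 and 0.07 m and x of end2 in the frame of bin between -0.1 and 0.1 m and y of end2 in the frame of bin between -0.07 and 0.07 m and horizontal distance between pan and pot below 0.008 m and z of pan in the frame of pot between 0.024 and 0.032 m and angle between pan's own z axis and vertical below 0.06 rad and linear speed of pan below 0.03 m/s and horizontal distance between pick and rack below 0.03 m and z of pick in the frame of rack between 0.09 and 0.1 m and angle between pick's own z axis and vertical below 0.12 rad and angle between each of bin, tray's own z axis and vertical below 0.1 rad); the robot touches nothing.
It fails at once if the steel block is pushed more than 30 mm (distance of block from where it was at the start of the episode above 0.03 m).
Of bit1, bit2, bit3, bit4, bit5 only 2 to 5 are there at a start; the rules pass over those that are not, and their reading is None.
Of end1, end2 only 1 to 2 are there at a start; the rules pass over those that are not, and their reading is None.
At some moment in a run one of bin, tray may be knocked a few centimetres aside while the robot is not near it.
Once in a run the grip may slacken for a moment while it holds something.
It also fails if it takes over 208 s, if anything falls off the work surface, if the arm or the gripper's body presses on something with over 40 N, if the wrist force passes 120 N, or if a joint passes its speed limit or range.

### The arm

A 7-joint arm with a two-finger parallel gripper is mounted at the origin on the work surface. World frame = base frame: x ahead of the robot, y to its left, z up, the work surface at z = 0. Lengths are in mm, angles in rad, forces in N, time in s.
With the tool pointing down it reaches from about 400 to 900 mm from the base axis. Payload 5.6 kg.
Tool frame: the origin (TCP) lies between the finger pads; the fingertips stand 25 mm ahead of it and the grasp point (between the pads) lies 6 mm ahead of it; x points along the fingers, y is the direction in which the jaws open and shut, and the axes are right-handed (so a half turn about x gives the same grasp; the last joint's range is limited). The gripper opens to 92 mm and grips with 3 to 60 N. Pads are 20 mm wide; open, the fingers measure 128 mm over their backs; the gripper's body (75 mm by 189 mm) begins 69 mm behind the grasp point.
Start: joints at [-1.235, 0.468, -0.012, 1.603, 0.006, 1.071, -0.056], TCP at [240.415, 603.912, 205.992] pointing down, gripper open.
Joint ranges: [-2.53, 2.53], [-0.31, 2.02], [-1.57, 1.55], [0.28, 2.44], [-1.29, 4.43], [0.15, 1.84], [-2.92, 2.92]. Speed limits (rad/s): [2.57, 2.57, 3.14, 3.14, 3.14, 3.14, 3.14].

### API

Orientations are given as [roll, pitch, yaw] about the fixed x, y, z axes, in that order (R = Rz(yaw) Ry(pitch) Rx(roll)).
In Python, from rig import bot, snapshot, job gives the robot as it stands. The module is installed in compiled form; this text tells all that it offers.
- The arm moves only by the tool arm_command, never from a script. Its argument "commands" is a list of rows, each a list of 6 numbers: the shift along the tool's x, y, z in cm, then the turn, a rotation vector about the tool's x, y, z in degrees. In form: [[dx, dy, dz, rx, ry, rz], ...]. A call has 1 to 8 rows; each row shifts and turns the commanded pose from where the row before left it, along the tool's axes as they then stand; what a row does not reach is not made up. A row lasts 1/10 s, in which the tool goes at most 50 mm and 8.59 degrees, less where a joint would pass 70% of its speed; a pose out of reach is approached as far as the arm can. A call with a gripper value outside its range is refused whole. "gripper" is the opening, from 0 (shut) to 1 (fully open), set as the call begins (left out, the last holds). The fingers move at their own pace and stop on an object; the grip force is fixed at half the most. Time passes only in rows, so rows that do not move let the fingers close. It gives the time, the measured TCP pose, the force and the opening at its end, in the units of the state.
- bot.read_state(): the state, without advancing time (a new reading comes with each control period).
- snapshot(name): name is "scene" or "top"; returns a dict with "pixels" (384x512x3 uint8, red, green, blue), "fx", "fy", "cx", "cy" (pixels), "dist_coeffs" ([k1, k2, p1, p2, k3] as OpenCV has them; the pictures are not rectified), "pose" (4x4, takes a point from camera to world coordinates). Camera axes: x right, y down, z forward; pixel columns grow to the right and rows downward; lengths in mm; the calibration is good to about 2 mm. A picture is of the moment at which its call begins. There is no depth.
- job.job_done(): hands the job in, once; it reports no verdict.
The state is a dict: "time": time; "joint_pos": joint angles; "qvel": joint speeds; "tau": joint torques, N m; "position": TCP position; "eef_rot": TCP orientation; "ft_force": force on the tool from outside, world axes, zero at the start; "wrist_torque": the same for the moment, N m; "width": finger opening in mm.
Only numpy, scipy, OpenCV 4.12 (cv2) and the standard library are available. Lean on these libraries where they do the work, as an engineer would, in place of code of your own. Each camera call takes 0.05 s, during which the arm holds its last target. There are 200 camera calls.

## Working session

There is one attempt and no reset: what is moved stays moved. The work goes in short steps, Python scripts to look and compute and a tool call to move; the robot and the scene stay as the last step left them, time stands still between calls to the robot, and variables do not carry over. Pictures are saved under pics/ and viewed, about 12 in all and at most 16, crops included, and the job is handed in when it is done.

Besides the shell and the picture viewer there is one more tool, called after "Request:" in YAML: its name, and indented under it one key for each argument. arm_command: Moves the arm, as the interface text tells. Its arguments: {"type":"object","properties":{"commands":{"type":"array"},"gripper":{"type":"number"}},"required":["commands"]}

```bash
mkdir -p pics; cat > h.py <<'E'
import numpy as np, cv2
from scipy.spatial.transform import Rotation as R
from rig import bot, snapshot, job
def snap(name,fn=None):
    s=snapshot(name); s['bgr']=cv2.cvtColor(np.asarray(s['pixels']),cv2.COLOR_RGB2BGR)
    s['K']=np.array([[s['fx'],0,s['cx']],[0,s['fy'],s['cy']],[0,0,1.]]); s['pose']=np.array(s['pose']); s['d']=np.array(s['dist_coeffs'],float)
    if fn: cv2.imwrite('pics/'+fn,s['bgr'])
    return s
def plane(s,uv,z):
    uv=np.atleast_2d(np.array(uv,float)); n=cv2.undistortPoints(uv[:,None],s['K'],s['d'])[:,0]
    d=np.c_[n,np.ones(len(n))]@s['pose'][:3,:3].T; o=s['pose'][:3,3]
    return o+d*((z-o[2])/d[:,2])[:,None]
def proj(s,p):
    T=np.linalg.inv(s['pose']); p=np.atleast_2d(np.array(p,float))
    return cv2.projectPoints(p[:,None],cv2.Rodrigues(T[:3,:3])[0],T[:3,3],s['K'],s['d'])[0][:,0]
def st():
    s=bot.read_state(); print({k:np.round(s[k],3).tolist() for k in ('time','position','eef_rot','joint_pos','ft_force','wrist_torque','width')}); return s
E
python3 - <<'E'
from h import *
st()
for n in('top','scene'):
    s=snap(n,n+'0.png'); print(n,s['pose'].round(3).tolist(),s['K'].round(1).tolist(),s['d'])
E
```

```text
{'time': 0.0, 'position': [240.209, 603.34, 205.048], 'eef_rot': [-1.516, 1.569, -1.895], 'joint_pos': [-1.235, 0.468, -0.012, 1.604, 0.006, 1.071, -0.056], 'ft_force': [0.012, 0.685, -0.422], 'wrist_torque': [-0.004, -0.02, -0.017], 'width': 91.714}
top [[0.006, -0.996, 0.093, 457.339], [-1.0, -0.007, -0.015, 11.591], [0.016, -0.093, -0.996, 1187.392], [0.0, 0.0, 0.0, 1.0]] [[474.9, 0.0, 249.7], [0.0, 474.9, 191.3], [0.0, 0.0, 1.0]] [0.04565018 0.         0.         0.         0.        ]
scene [[0.135, 0.848, -0.513, 1121.981], [0.991, -0.111, 0.078, -76.806], [0.009, -0.519, -0.855, 990.088], [0.0, 0.0, 0.0, 1.0]] [[418.3, 0.0, 249.1], [0.0, 418.3, 187.2], [0.0, 0.0, 1.0]] [0.01395189 0.         0.         0.         0.        ]
```

View pics/top0.png

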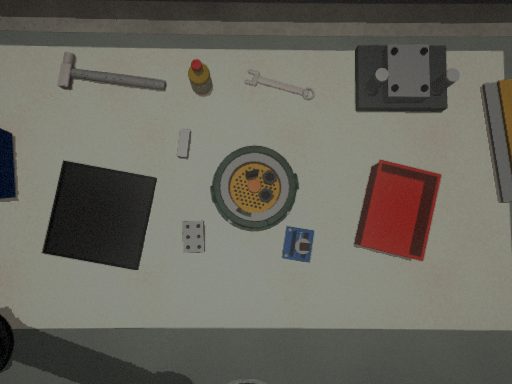

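View pics/scene0.png

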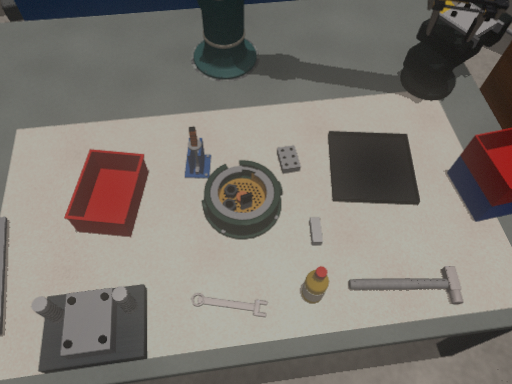

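Two views: pot near top px (255,188), tray (100,215), bin (398,210), rack (298,243), one bar end (184,143), and the block (193,236). Enlarging the pot and rack.

```bash
python3 - <<'E'
from h import *
a=cv2.imread('pics/top0.png')[135:275,170:325]; b=cv2.imread('pics/scene0.png')[115:245,175:330]
f=lambda i:cv2.resize(cv2.convertScaleAbs(i,alpha=1.5,beta=10),None,fx=3.8,fy=3.8,interpolation=cv2.INTER_CUBIC)
a=f(a)[:, :];b=f(b)
cv2.imwrite('pics/c0.png',cv2.resize(a,(589,532))); cv2.imwrite('pics/c1.png',b)
s=snap('top')
hsv=cv2.cvtColor(s['bgr'],cv2.COLOR_BGR2HSV)
def rect(m,z,box):
    M=np.zeros_like(m); x0,y0,x1,y1=box; M[y0:y1,x0:x1]=m[y0:y1,x0:x1]
    c=max(cv2.findContours(M,0,2)[0],key=cv2.contourArea); p=plane(s,c[:,0].astype(float),z)
    r=cv2.minAreaRect(p[:,:2].astype(np.float32)); return np.round(r[0],1),np.round(r[1],1),round(r[2],1)
H,S,V=cv2.split(hsv)
red=((((H<12)|(H>168))&(S>120)).astype(np.uint8))*255
print('bin@85',rect(red,85,(340,140,460,275)))
print('tray@20',rect((V<70).astype(np.uint8)*255,20,(35,150,170,280)))
blue=((H>95)&(H<130)&(S>100)).astype(np.uint8)*255
print('rackbase',rect(blue,5,(270,215,330,275)))
g=(V>20).astype(np.uint8)
light=((S<25)).astype(np.uint8)*255
print('V bench',hsv[180,170],'end',hsv[143,184],'block',hsv[236,193],'pot',hsv[188,216], hsv[150,240])
d=((V<160)).astype(np.uint8)*255
print('end@25',rect(d,20,(170,120,200,165)))
print('block@25',rect(d,20,(175,212,212,260)))
print('pot@68',rect(d,10,(205,140,304,236)))
E
```

```text
bin@85 (array([ 521.7, -351.7]), array([154.6, 206.5]), 76.4)
tray@20 (array([506.5, 358.5]), array([233. , 228.7]), 80.0)
rackbase (array([ 438. , -125.8]), array([66.3, 76.9]), 81.1)
V bench [ 32  25 141] end [ 20  17 134] block [ 30   9 119] pot [60 39 72] [55 46 61]
end@25 (array([688.2, 157. ]), array([111.1,  72.1]), 0.9)
block@25 (array([457.1, 132.1]), array([114.9,  88. ]), 0.8)
pot@68 (array([577.7, -17.3]), array([238.2, 246.4]), 0.5)
```

View pics/c0.png

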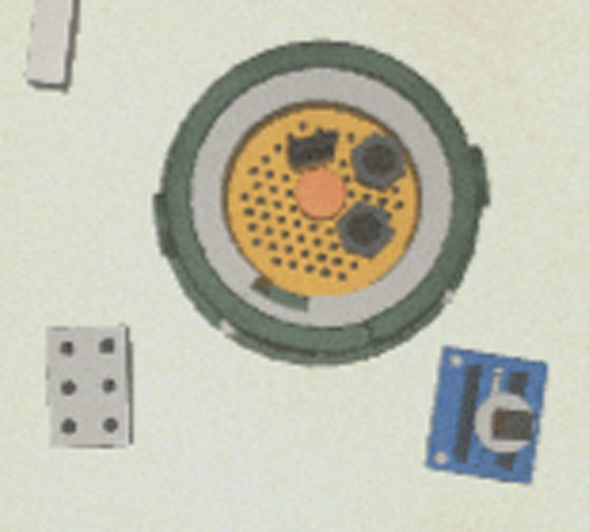

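View pics/c1.png

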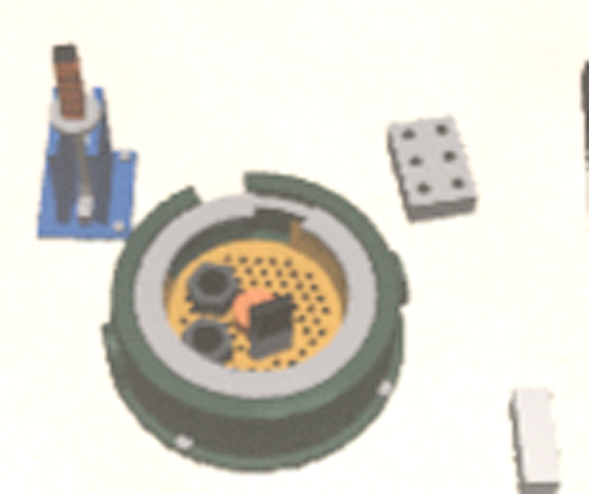

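Crops show the ring gap at about top px (244,212) and the notch at about (253,226), facing the robot (scene px (233,166)). The pick hangs at about (302,247) with its foot pointing to world +x. The pan holds two nuts, an off-cut and a slug.

```bash
cat >> h.py <<'E'
def go(p=None,yaw=None,step=4.0,s=None):
    """tool-down target: TCP p, yaw = world angle (deg) of tool y (mod 180). prints totals in tool axes"""
    s=bot.read_state(); Rm=R.from_euler('xyz',s['eef_rot']).as_matrix(); q=np.array(s['position'])
    if yaw is None: yaw=np.degrees(np.arctan2(Rm[1,1],Rm[0,1]))
    ys=[yaw+180*k for k in(-2,-1,0,1,2)]; best=None
    for y in ys:
        y=np.radians(y); Y=np.array([np.cos(y),np.sin(y),0]); X=np.array([0,0,-1.]); Rt=np.c_[X,Y,np.cross(X,Y)]
        rv=R.from_matrix(Rm.T@Rt).as_rotvec(degrees=True)
        if best is None or np.linalg.norm(rv)<np.linalg.norm(best[0]): best=(rv,Rt)
    rv,Rt=best; p=q if p is None else np.array(p,float)
    print('TCP',q.round(1),'d tool cm (start axes)',(Rm.T@(p-q)/10).round(2),'(end axes)',(Rt.T@(p-q)/10).round(2),'rotvec',rv.round(2))
E
python3 - <<'E'
from h import *
T=snap('top');S=snap('scene')
def ringpolar(s,name,c):
    hsv=cv2.cvtColor(s['bgr'],cv2.COLOR_BGR2HSV)
    # refine centre by outer/inner edges of ring (grey vs green/brass): use saturation profile
    for it in range(4):
        E=[]
        for a in np.radians(np.arange(0,360,4)):
            r=np.arange(55,95,.5); P=np.c_[c[0]+r*np.cos(a),c[1]+r*np.sin(a),np.full(len(r),63)]
            uv=proj(s,P).astype(np.float32); sv=cv2.remap(hsv,uv[:,0],uv[:,1],1).reshape(-1,3).astype(float)
            g=(sv[:,1]<30)&(sv[:,2]>85); k=np.where(g)[0]
            if len(k)>20: E.append((a,r[k[0]],r[k[-1]]))
        E=np.array(E); A=np.c_[np.cos(E[:,0]),np.sin(E[:,0]),np.ones(len(E))]
        d=np.linalg.lstsq(A,E[:,2],rcond=None)[0]; d2=np.linalg.lstsq(A,E[:,1],rcond=None)[0]; c=c+(d[:2]+d2[:2])/2
    print(name,'centre',c.round(1),'Rout',d[2].round(1),'Rin',d2[2].round(1))
    for rr,z in((70.5,63),(90,68)):
      out=''
      for a in range(130,262,4):
        p=[[c[0]+rr*np.cos(np.radians(a)),c[1]+rr*np.sin(np.radians(a)),z]]; uv=proj(s,p).astype(np.float32)
        v=cv2.remap(hsv,uv[:,0],uv[:,1],1).reshape(3); out+=f'{a}:{v[1]}/{v[2]} '
      print(rr,out)
    return c
c=ringpolar(T,'top',np.array([580.,-1]));ringpolar(S,'scene',c)
# end, block: brightness outlier
for s,n,box in((T,'top',(172,122,198,165)),(S,'scene',(303,210,330,248))):
    x0,y0,x1,y1=box; I=s['bgr'][y0:y1,x0:x1]; H=cv2.cvtColor(I,cv2.COLOR_BGR2HSV)
    med=np.median(I.reshape(-1,3),0); D=np.abs(I.astype(float)-med).sum(2)
    m=(D>22).astype(np.uint8); k=max(cv2.findContours(m,0,2)[0],key=cv2.contourArea)
    p=plane(s,k[:,0]+[x0,y0],18); r=cv2.minAreaRect(p[:,:2].astype(np.float32)); print('end',n,r)
# pick grip: orange
for s,n,box in((T,'top',(275,220,325,268)),(S,'scene',(180,120,215,182))):
    x0,y0,x1,y1=box; H=cv2.cvtColor(s['bgr'],cv2.COLOR_BGR2HSV)[y0:y1,x0:x1]
    col=(H[...,1]<60)&(H[...,2]>90)
    ok=((H[...,0]<18)&(H[...,1]>70)); dark=H[...,2]<60
    print(n,'orange',np.argwhere(ok).mean(0)[::-1]+[x0,y0],ok.sum())
E
```

```text
top centre [573.6 -15.7] Rout 81.2 Rin 63.6
70.5 130:13/117 134:14/119 138:12/118 142:18/88 146:27/76 150:25/69 154:24/83 158:27/84 162:26/81 166:28/81 170:29/82 174:12/103 178:14/118 182:15/116 186:14/119 190:15/116 194:13/117 198:14/116 202:15/118 206:14/116 210:14/117 214:15/116 218:17/116 222:14/115 226:12/115 230:15/116 234:17/116 238:15/115 242:13/114 246:16/112 250:14/114 254:17/115 258:10/114 
90 130:35/73 134:33/73 138:34/72 142:33/71 146:34/69 150:36/72 154:31/73 158:37/74 162:32/74 166:39/71 170:37/76 174:35/78 178:30/71 182:32/72 186:30/73 190:31/74 194:34/72 198:35/71 202:38/70 206:32/73 210:33/74 214:36/69 218:39/67 222:37/68 226:31/68 230:40/68 234:45/64 238:36/64 242:35/65 246:33/67 250:40/65 254:38/65 258:34/67 
scene centre [572.3 -14.1] Rout 86.1 Rin 63.3
70.5 130:11/129 134:12/130 138:13/128 142:13/122 146:12/127 150:12/125 154:12/124 158:12/125 162:10/129 166:12/125 170:10/126 174:12/129 178:12/130 182:12/129 186:9/129 190:12/129 194:11/128 198:11/129 202:12/129 206:11/129 210:10/129 214:12/129 218:11/130 222:10/129 226:10/129 230:12/130 234:11/129 238:12/129 242:12/130 246:10/129 250:10/129 254:8/128 258:10/129 
90 130:27/76 134:29/76 138:27/75 142:30/77 146:31/76 150:29/77 154:31/75 158:25/82 162:30/76 166:26/83 170:28/88 174:29/89 178:26/158 182:27/175 186:28/175 190:26/175 194:28/175 198:28/170 202:26/91 206:27/85 210:28/79 214:28/89 218:30/78 222:28/85 226:28/82 230:26/79 234:29/74 238:26/73 242:27/76 246:27/75 250:28/75 254:29/75 258:25/74 
end top ((684.6152954101562, 159.21615600585938), (30.91986656188965, 75.8939208984375), 83.75369262695312)
end scene ((689.5592041015625, 161.86244201660156), (33.90449142456055, 78.9033432006836), 82.70427703857422)
top orange [300.85714286 245.57142857] 7
scene orange [193.03448276 137.86206897] 87
```

```bash
python3 - <<'E'
from h import *
T=snap('top');S=snap('scene')
print(plane(T,[[302.1,246.8]],101),plane(S,[[194.7,143.9]],101), plane(T,[[304.7,246.8]],165),plane(S,[[192,127.5]],165))
for s,n,box in((T,'top',(275,215,325,272)),(S,'scene',(178,120,218,185))):
    x0,y0,x1,y1=box; I=s['bgr'][y0:y1,x0:x1]; H=cv2.cvtColor(I,cv2.COLOR_BGR2HSV)
    b=((H[...,0]>95)&(H[...,0]<130)&(H[...,1]>90)).astype(np.uint8); k=np.vstack(cv2.findContours(b,0,2)[0]); h=cv2.convexHull(k)[:,0]
    p=plane(s,h+[x0,y0],6); print(n,cv2.minAreaRect(p[:,:2].astype(np.float32)))
go([438,-126,260],-8.9)
E
```

```text
[[ 432.76821269 -124.54693341  101.        ]] [[ 436.60022354 -120.35766128  101.        ]] [[ 434.25346518 -122.09614198  165.        ]] [[ 433.50545671 -120.40001473  165.        ]]
top ((437.95892333984375, -125.39604949951172), (67.00153350830078, 77.31297302246094), 81.40031433105469)
scene ((409.8968811035156, -117.86703491210938), (65.74223327636719, 134.049560546875), 81.95335388183594)
TCP [240.4 603.8 205.8] d tool cm (start axes) [ -5.4  -60.5   45.35] (end axes) [-5.42 30.81 69.04] rotvec [7.719e+01 2.000e-02 1.000e-02]
```

Request:
arm_command:
  commands:
    - [-0.7,0,0,8.5,0,0]
    - [-0.7,0,0,8.5,0,0]
    - [-0.7,0,0,8.5,0,0]
    - [-0.7,0,0,8.5,0,0]
    - [-0.7,0,0,8.5,0,0]
    - [-0.7,0,0,8.5,0,0]
    - [-0.7,0,0,8.5,0,0]
    - [-0.7,0,0,8.5,0,0]
  gripper: 1

```text
time: 1.15
position: [240.3, 603.8, 262.3]
eef_rot: [-0.414, 1.571, -1.986]
ft_force: [-0.2, 0.6, -0.2]
width: 91.7
```

Request:
arm_command:
  commands:
    - [0,0,0,4.6,0,0]
    - [0,0,0,4.6,0,0]
    - [0,3.1,3.5,0,0,0]
    - [0,3.1,3.5,0,0,0]
    - [0,3.1,3.5,0,0,0]
    - [0,3.1,3.5,0,0,0]
    - [0,3.1,3.5,0,0,0]
    - [0,3.1,3.5,0,0,0]

```text
time: 1.95
position: [392.4, 366.0, 262.3]
eef_rot: [2.904, 1.57, 1.178]
ft_force: [1.0, 0.6, 1.0]
width: 92.1
```

Request:
arm_command:
  commands:
    - [0,3.1,3.5,0,0,0]
    - [0,3.1,3.5,0,0,0]
    - [0,3.1,3.5,0,0,0]
    - [0,0.3,4.0,0,0,0]
    - [0,0.3,4.0,0,0,0]
    - [0,0.3,4.0,0,0,0]
    - [0,0.3,4.0,0,0,0]
    - [0,0.3,4.0,0,0,0]

```text
time: 2.75
position: [450.8, 48.1, 262.2]
eef_rot: [2.529, 1.57, 0.803]
ft_force: [0.3, 0.3, -0.1]
width: 91.9
```

Request:
arm_command:
  commands:
    - [0,0.2,4.0,0,0,0]
    - [0,0.2,4.0,0,0,0]
    - [0,0.2,4.0,0,0,0]
    - [0,0.2,4.0,0,0,0]
    - [0,0,0,0,0,0]

```text
time: 3.25
position: [433.4, -114.8, 262.6]
eef_rot: [1.274, 1.569, -0.461]
ft_force: [-0.4, -0.3, 1.1]
width: 91.9
```

```bash
python3 - <<'E'
from h import *
st(); go([435,-122.5,137],-8.9)
s=snap('top')
a=s['bgr'][195:285,260:350]
b=snap('scene')['bgr'][90:190,150:250]
f=lambda i:cv2.resize(cv2.convertScaleAbs(i,alpha=1.5,beta=10),(390,390),interpolation=cv2.INTER_CUBIC)
cv2.imwrite('pics/c2.png',np.hstack([f(a),f(b)]))
E
```

```text
{'time': 3.25, 'position': [433.365, -114.763, 262.597], 'eef_rot': [1.274, 1.569, -0.461], 'joint_pos': [-0.553, 0.032, 0.77, 2.045, -0.025, 1.072, 0.065], 'ft_force': [-0.412, -0.332, 1.091], 'wrist_torque': [-0.081, 0.076, 0.046], 'width': 91.906}
TCP [ 433.4 -114.8  262.6] d tool cm (start axes) [12.56  0.27  0.73] (end axes) [12.56  0.28  0.74] rotvec [-0.5   0.03 -0.09]
```

View pics/c2.png

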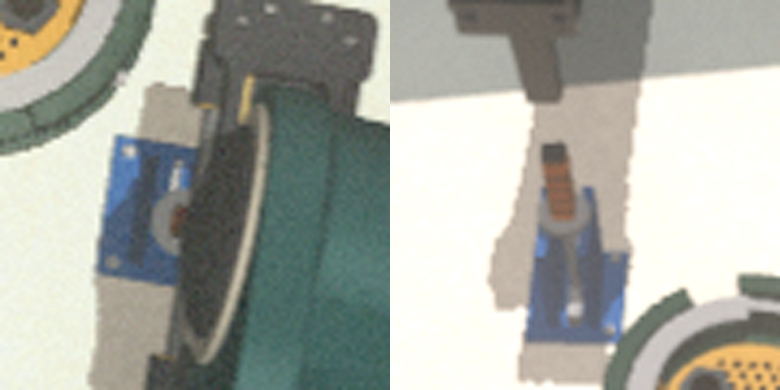

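The pick grip is under the gripper (scene crop: grip top (555,150)), with its foot toward world +x. Going down.

Request:
arm_command:
  commands:
    - [0,0.3,0.75,0,0,0]
    - [3,0,0,0,0,0]
    - [3,0,0,0,0,0]
    - [3,0,0,0,0,0]
    - [2.5,0,0,0,0,0]
    - [1,0,0,0,0,0]
    - [0,0,0,0,0,0]

```text
time: 4.05
position: [435.5, -117.1, 136.0]
eef_rot: [-1.229, 1.568, -2.954]
ft_force: [-0.5, -0.7, 0.1]
width: 91.9
```

Request:
arm_command:
  commands:
    - [0,0,0,0,0,0]
    - [0,0,0,0,0,0]
    - [0,0,0,0,0,0]
    - [0,0,0,0,0,0]
    - [0,0,0,0,0,0]
    - [0,0,0,0,0,0]
    - [0,0,0,0,0,0]
    - [0,0,0,0,0,0]
  gripper: 0

```text
time: 4.85
position: [436.1, -117.6, 137.0]
eef_rot: [2.064, 1.571, 0.338]
ft_force: [-0.0, 0.0, -0.1]
width: 29.8
```

```bash
python3 - <<'E'
from h import *
st(); go([435,-122.5,137],-8.9)
E
```

```text
{'time': 4.85, 'position': [436.053, -117.593, 136.988], 'eef_rot': [2.064, 1.571, 0.338], 'joint_pos': [-0.453, 0.268, 0.745, 2.171, -0.256, 0.788, 0.301], 'ft_force': [-0.049, 0.038, -0.139], 'wrist_torque': [-0.062, 0.103, -0.011], 'width': 29.803}
TCP [ 436.1 -117.6  137. ] d tool cm (start axes) [-0.   -0.03  0.5 ] (end axes) [-0.   -0.03  0.5 ] rotvec [-0.01 -0.   -0.  ]
```

Request:
arm_command:
  commands:
    - [0,0,0.5,0,0,0]
    - [0,0,0,0,0,0]
    - [0,0,0,0,0,0]
    - [0,0,0,0,0,0]
    - [0,0,0,0,0,0]

```text
time: 5.35
position: [435.3, -122.7, 137.0]
eef_rot: [0.712, 1.571, -1.015]
ft_force: [0.0, -0.6, 1.0]
width: 15.5
```

```bash
python3 - <<'E'
from h import *
st(); go([435,-122.5,137],-8.9)
T=snap('top');S=snap('scene')
a=T['bgr'][195:285,260:350]; b=S['bgr'][100:200,160:260]
f=lambda i:cv2.resize(cv2.convertScaleAbs(i,alpha=1.5,beta=10),(390,390),interpolation=cv2.INTER_CUBIC)
cv2.imwrite('pics/c3.png',np.hstack([f(a),f(b)]))
E
```

```text
{'time': 5.35, 'position': [435.325, -122.67, 137.024], 'eef_rot': [0.712, 1.571, -1.015], 'joint_pos': [-0.442, 0.27, 0.746, 2.17, -0.258, 0.788, 0.314], 'ft_force': [0.022, -0.591, 0.952], 'wrist_torque': [-0.291, 0.055, 0.047], 'width': 15.487}
TCP [ 435.3 -122.7  137. ] d tool cm (start axes) [ 0.   -0.03 -0.01] (end axes) [ 0.   -0.03 -0.01] rotvec [-0.01  0.01 -0.01]
```

View pics/c3.png

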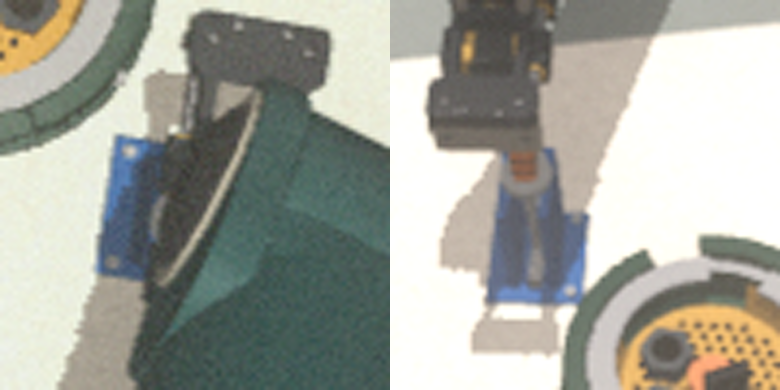

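Pick held (width 15.5). Lifting it straight out of the rack, turning, and going to the start point outside the notch.

Request:
arm_command:
  commands:
    - [-1,0,0,0,0,0]
    - [-3,0,0,0,0,0]
    - [-3,0,0,0,0,0]
    - [-3,0,0,0,0,0]
    - [-0.5,0,0,-5.8,0,0]
    - [0,0,0,-5.8,0,0]
    - [0,0,0,-5.8,0,0]
    - [0,0,0,0,0,0]

```text
time: 6.25
position: [435.1, -122.3, 242.4]
eef_rot: [2.512, 1.57, 1.09]
ft_force: [0.8, -0.9, -1.7]
width: 15.6
```

Request:
arm_command:
  commands:
    - [0,0.2,-2.9,0,0,0]
    - [0,0.25,-2.9,0,0,0]
    - [0,0.25,-2.8,0,0,0]
    - [0,0,0,0,0,0]

```text
time: 6.65
position: [429.1, -33.0, 242.0]
eef_rot: [-2.759, 1.569, 2.105]
ft_force: [-0.0, 0.6, -0.7]
width: 15.8
```

```bash
python3 - <<'E'
from h import *
st(); go([429.8,-36.7,167],8.5)
T=snap('top');S=snap('scene')
q=bot.read_state()['position']
# predicted foot tip & shank positions in scene
Y=np.array([np.cos(np.radians(8.5)),np.sin(np.radians(8.5)),0]); o=np.array(q)-[0,0,42]
print('proj origin,shank bottom,tip top',proj(S,[o,o-[0,0,80],o+32*Y-[0,0,74]]).round(1))
b=S['bgr'][85:205,160:280]
f=lambda i:cv2.resize(cv2.convertScaleAbs(i,alpha=1.5,beta=10),(600,600),interpolation=cv2.INTER_CUBIC)
cv2.imwrite('pics/c4.png',f(b))
E
```

```text
{'time': 6.65, 'position': [429.061, -32.977, 241.968], 'eef_rot': [-2.759, 1.569, 2.105], 'joint_pos': [-0.659, 0.021, 0.682, 2.102, -0.017, 1.024, 0.183], 'ft_force': [-0.048, 0.614, -0.715], 'wrist_torque': [-0.073, 0.081, 0.047], 'width': 15.782}
TCP [429.1 -33.  242. ] d tool cm (start axes) [7.5  0.02 0.39] (end axes) [7.5  0.02 0.38] rotvec [ 0.17 -0.07  0.03]
proj origin,shank bottom,tip top [[224.5 113.7]
 [225.7 134. ]
 [228.8 142. ]]
```

View pics/c4.png

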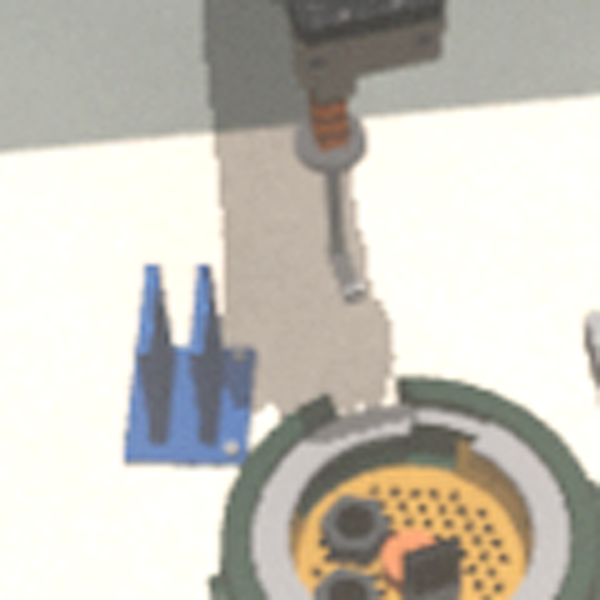

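Pick vertical, tip at scene (230.8,143.4), about 2 px (≈4 mm) to +y of the prediction. Correcting, descending and entering the notch.

Request:
arm_command:
  commands:
    - [0,0,0.75,0,0,0]
    - [3,0,0,0,0,0]
    - [3,0,0,0,0,0]
    - [1.5,0,0,0,0,0]
    - [0,0,0,0,0,0]
    - [0,0,0,0,0,0]

```text
time: 7.35
position: [430.9, -45.2, 167.4]
eef_rot: [0.091, 1.57, -1.334]
ft_force: [-0.3, -0.5, -1.5]
width: 15.2
```

```bash
python3 - <<'E'
from h import *
st(); go([429.8,-36.7,167],8.5)
T=snap('top');S=snap('scene')
q=bot.read_state()['position']
Y=np.array([np.cos(np.radians(8.5)),np.sin(np.radians(8.5)),0]);Z=np.array([Y[1],-Y[0],0]); o=np.array(q)-[0,0,42]-3.5*Z
P=[o,o-[0,0,80],o+32*Y-[0,0,74]]; c=np.array([573.2,-15.2,0])
P+=[c-Y*98+[0,0,68]+w*Z for w in(-18,18)]+[c-Y*73+[0,0,58]+w*Z for w in(-12.5,12.5)]
uv=proj(S,P);print(uv.round(1))
b=S['bgr'][110:200,185:275]
b=cv2.resize(cv2.convertScaleAbs(b,alpha=1.5,beta=10),(600,600),interpolation=cv2.INTER_CUBIC)
for u in uv: cv2.circle(b,tuple(int(v) for v in (u+.5-[185,110])*600/90),3,(255,0,255),-1)
cv2.imwrite('pics/c5.png',b)
E
```

```text
{'time': 7.35, 'position': [430.948, -45.177, 167.405], 'eef_rot': [0.091, 1.57, -1.334], 'joint_pos': [-0.606, 0.16, 0.702, 2.181, -0.137, 0.842, 0.327], 'ft_force': [-0.307, -0.482, -1.51], 'wrist_torque': [-0.048, 0.036, -0.009], 'width': 15.227}
TCP [430.9 -45.2 167.4] d tool cm (start axes) [ 0.04  0.01 -0.86] (end axes) [ 0.04  0.01 -0.86] rotvec [-0.15  0.05 -0.  ]
[[223.9 133.3]
 [225.1 151.4]
 [228.  159.2]
 [237.3 158.1]
 [224.3 161.2]
 [237.8 168.1]
 [228.8 170.2]]
```

View pics/c5.png

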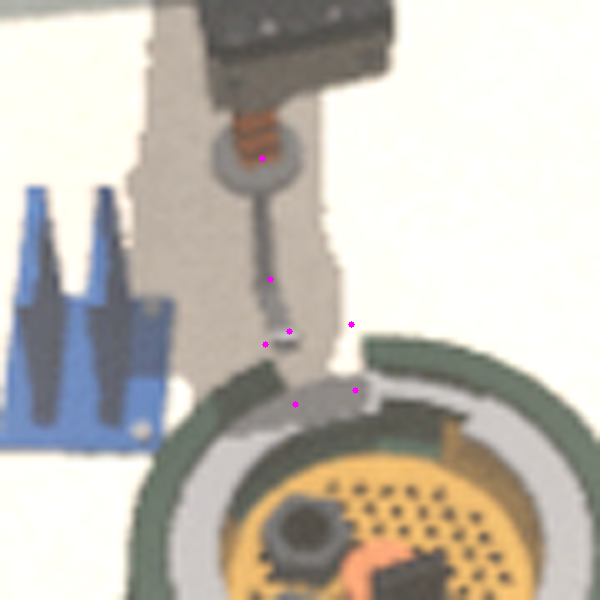

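Tip at crop (285,338); the notch mouth is centred near (317,350), so the two disagree with prediction by about 4 mm. Re-fitting the pot edges separately per view before entering.

```bash
python3 - <<'E'
from h import *
T=dict(snap('top'));T['bgr']=cv2.imread('pics/top0.png');S=snap('scene');S0=dict(S);S0['bgr']=cv2.imread('pics/scene0.png')
def edge(s,c,r0,r1,z,want,angs):
    g=cv2.GaussianBlur(cv2.cvtColor(s['bgr'],cv2.COLOR_BGR2GRAY),(3,3),0).astype(np.float32)
    c=np.array(c,float)
    for it in range(4):
        E=[]
        for a in np.radians(angs):
            r=np.arange(r0,r1,.25); P=np.c_[c[0]+r*np.cos(a),c[1]+r*np.sin(a),np.full(len(r),z)]
            v=cv2.remap(g,*proj(s,P).astype(np.float32).T,1).ravel(); d=np.gradient(v)*want; k=d.argmax()
            if d[k]>0.8 and 2<k<len(r)-3:E.append((a,r[k]))
        E=np.array(E); A=np.c_[np.cos(E[:,0]),np.sin(E[:,0]),np.ones(len(E))]
        from scipy.optimize import least_squares
        x=least_squares(lambda x:A@x-E[:,1],[0,0,(r0+r1)/2],loss='soft_l1').x; c=c+x[:2]
    return c.round(1),x[2].round(1),len(E)
c=[574,-14]
al=np.arange(0,360,3); ex=[a for a in al if not 135<a<205]
for n,s in(('top',T),('scene',S0)):
    print(n,'ring in r61 z63',edge(s,c,54,72,63,1,ex))
    print(n,'ring out/groove r80-82',edge(s,c,73,92,63,-1,ex))
    print(n,'rim r98 z68 near',edge(s,c,90,112,68,1,[a for a in ex if abs((a-94+360)%180)>14 and abs((a-94+360)%180-180)>14]))
    print(n,'flange r106 z0',edge(s,c,99,118,0,1,[a for a in ex if abs((a-94+360)%180)>14 and abs((a-94+360)%180-180)>14]))
E
```

```text
top ring in r61 z63 (array([572.7, -15.7]), np.float64(63.2), 95)
top ring out/groove r80-82 (array([574.5, -15.9]), np.float64(81.0), 97)
top rim r98 z68 near (array([570.7, -15.1]), np.float64(101.0), 77)
top flange r106 z0 (array([577.5, -16.6]), np.float64(107.2), 77)
scene ring in r61 z63 (array([573.3, -12.3]), np.float64(61.8), 84)
scene ring out/groove r80-82 (array([574.8, -12.2]), np.float64(81.1), 97)
scene rim r98 z68 near (array([590.9, -14.3]), np.float64(105.1), 47)
scene flange r106 z0 (array([573.1, -12.9]), np.float64(107.0), 58)
```

Request:
arm_command:
  commands:
    - [0,0,-0.95,0,0,0]
    - [0,0,0,0,0,0]
    - [0,1,0,0,0,0]
    - [0,1,0,0,0,0]
    - [0,0,0,0,0,0]
    - [0,0,0,0,0,0]

```text
time: 8.15
position: [449.2, -31.7, 166.8]
eef_rot: [-0.786, 1.57, -2.209]
ft_force: [0.1, -1.3, -1.3]
width: 15.8
```

```bash
python3 - <<'E'
from h import *
st(); go([487,-25,167],8.5)
S=snap('scene')
b=S['bgr'][110:200,185:275]
b=cv2.resize(cv2.convertScaleAbs(b,alpha=1.5,beta=10),(600,600),interpolation=cv2.INTER_CUBIC)
cv2.imwrite('pics/c6.png',b)
E
```

```text
{'time': 8.15, 'position': [449.186, -31.739, 166.78], 'eef_rot': [-0.786, 1.57, -2.209], 'joint_pos': [-0.613, 0.198, 0.688, 2.145, -0.165, 0.851, 0.323], 'ft_force': [0.115, -1.25, -1.283], 'wrist_torque': [-0.109, 0.049, 0.004], 'width': 15.8}
TCP [449.2 -31.7 166.8] d tool cm (start axes) [-0.02  3.84 -0.11] (end axes) [-0.02  3.84 -0.11] rotvec [-0.02  0.04  0.04]
```

View pics/c6.png

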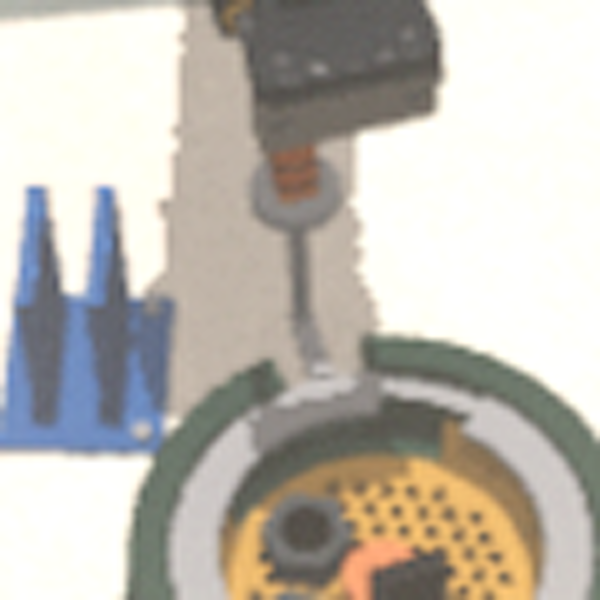

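Tip at (320,368), centred in the notch (edges ≈285 and 365). Going under the ring in small steps.

Request:
arm_command:
  commands:
    - [0,1,0.05,0,0,0]
    - [0,1,0.05,0,0,0]
    - [0,1,0,0,0,0]
    - [0,0.85,0,0,0,0]
    - [0,0,0,0,0,0]
    - [0,0,0,0,0,0]

```text
time: 8.8
position: [487.1, -27.0, 166.8]
eef_rot: [-1.152, 1.57, -2.574]
ft_force: [0.3, 1.0, -0.7]
width: 15.5
```

```bash
python3 - <<'E'
from h import *
st(); go([487,-25,167],8.5)
S=snap('scene')
b=S['bgr'][110:200,185:275]
b=cv2.resize(cv2.convertScaleAbs(b,alpha=1.5,beta=10),(600,600),interpolation=cv2.INTER_CUBIC)
cv2.imwrite('pics/c7.png',b)
E
```

```text
{'time': 8.8, 'position': [487.108, -26.974, 166.756], 'eef_rot': [-1.152, 1.57, -2.574], 'joint_pos': [-0.587, 0.273, 0.673, 2.063, -0.22, 0.876, 0.359], 'ft_force': [0.298, 0.965, -0.715], 'wrist_torque': [-0.057, 0.075, 0.013], 'width': 15.529}
TCP [487.1 -27.  166.8] d tool cm (start axes) [-0.02  0.02 -0.2 ] (end axes) [-0.02  0.02 -0.2 ] rotvec [-0.01  0.02  0.04]
```

View pics/c7.png

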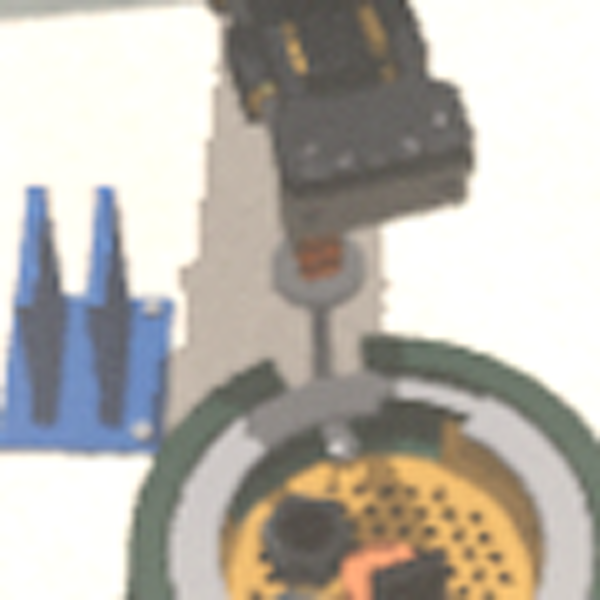

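Tip shows past the ring's inner edge at crop (340,440), under the band. Lifting.

Request:
arm_command:
  commands:
    - [-0.7,0,0,0,0,0]
    - [-0.6,0,0,0,0,0]
    - [-0.5,0,0,0,0,0]
    - [-0.5,0,0,0,0,0]
    - [-0.4,0,0,0,0,0]
    - [-0.3,0,0,0,0,0]
    - [0,0,0,0,0,0]
    - [0,0,0,0,0,0]

```text
time: 9.65
position: [487.2, -26.7, 197.0]
eef_rot: [2.228, 1.571, 0.806]
ft_force: [-0.0, -0.4, -2.4]
width: 16.1
```

```bash
python3 - <<'E'
from h import *
st()
S=snap('scene')
b=S['bgr'][110:200,185:275]
b=cv2.resize(cv2.convertScaleAbs(b,alpha=1.5,beta=10),(600,600),interpolation=cv2.INTER_CUBIC)
cv2.imwrite('pics/c8.png',b)
E
```

```text
{'time': 9.65, 'position': [487.222, -26.714, 196.982], 'eef_rot': [2.228, 1.571, 0.806], 'joint_pos': [-0.61, 0.225, 0.689, 2.035, -0.176, 0.94, 0.32], 'ft_force': [-0.043, -0.382, -2.353], 'wrist_torque': [-0.051, -0.081, -0.009], 'width': 16.061}
```

View pics/c8.png

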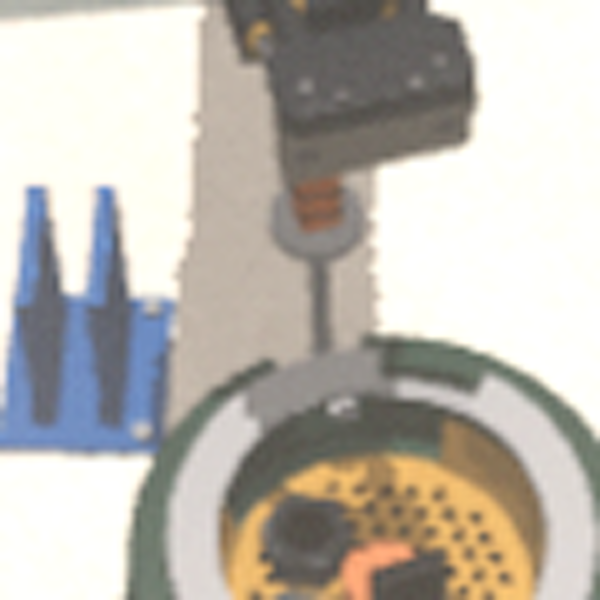

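Ring band is up at the rim on the hook (crop (330,375)), pick tip visible at (342,405). Drawing it outward, then lowering onto the rim.

Request:
arm_command:
  commands:
    - [0,-0.4,0,0,0,0]
    - [0,-0.4,0,0,0,0]
    - [0,-0.4,0,0,0,0]
    - [0,-0.4,0,0,0,0]
    - [0,0,0,0,0,0]
    - [0,0,0,0,0,0]

```text
time: 10.3
position: [471.2, -29.1, 197.0]
eef_rot: [-2.604, 1.57, 2.257]
ft_force: [0.5, -0.3, -1.4]
width: 15.6
```

Request:
arm_command:
  commands:
    - [0.4,0,0,0,0,0]
    - [0.4,0,0,0,0,0]
    - [0.4,0,0,0,0,0]
    - [0.4,0,0,0,0,0]
    - [0.4,0,0,0,0,0]
    - [0.4,0,0,0,0,0]
    - [0,0,0,0,0,0]

```text
time: 11.0
position: [471.0, -29.2, 172.4]
eef_rot: [-1.43, 1.57, -2.853]
ft_force: [-0.7, -0.2, -0.8]
width: 15.8
```

```bash
python3 - <<'E'
from h import *
st()
S=snap('scene')
b=S['bgr'][110:200,185:275]
b=cv2.resize(cv2.convertScaleAbs(b,alpha=1.5,beta=10),(600,600),interpolation=cv2.INTER_CUBIC)
cv2.imwrite('pics/c9.png',b)
E
```

```text
{'time': 11.0, 'position': [470.967, -29.222, 172.373], 'eef_rot': [-1.43, 1.57, -2.853], 'joint_pos': [-0.603, 0.233, 0.684, 2.093, -0.19, 0.877, 0.338], 'ft_force': [-0.655, -0.236, -0.802], 'wrist_torque': [-0.005, 0.038, 0.008], 'width': 15.783}
```

View pics/c9.png

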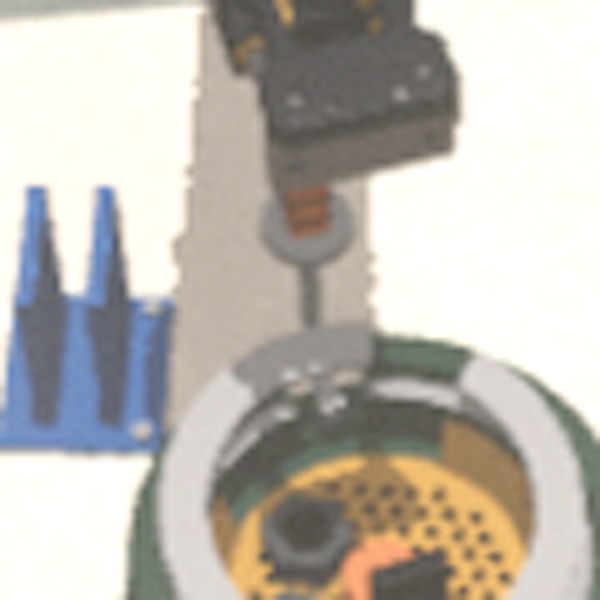

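The band's end now rests on the rim across the notch (crop (300,355), end near (372,350)), with the pick lowered free below it. Withdrawing and returning to the rack.

Request:
arm_command:
  commands:
    - [0,-0.5,0,0,0,0]
    - [0,-1,0,0,0,0]
    - [0,-1.2,0,0,0,0]
    - [0,-1.2,0,0,0,0]
    - [0,-1.1,0,0,0,0]
    - [0,-0.5,0,0,0,0]
    - [0,0,0,0,0,0]

```text
time: 11.75
position: [416.4, -37.2, 173.2]
eef_rot: [2.57, 1.57, 1.148]
ft_force: [-0.7, 1.1, -1.2]
width: 15.6
```

Request:
arm_command:
  commands:
    - [-2.5,0,0,0,0,0]
    - [-2.5,0,0,0,0,0]
    - [-2.5,0,0,0,0,0]
    - [0,0,0,5.8,0,0]
    - [0,0,0,5.8,0,0]
    - [0,0,0,5.8,0,0]
    - [0,0,0,0,0,0]

```text
time: 12.45
position: [417.4, -37.2, 248.2]
eef_rot: [1.632, 1.57, -0.095]
ft_force: [0.2, 0.2, -1.2]
width: 15.3
```

```bash
python3 - <<'E'
from h import *
st(); go([435.3,-122.7,247],-8.9)
E
```

```text
{'time': 12.45, 'position': [417.429, -37.217, 248.18], 'eef_rot': [1.632, 1.57, -0.095], 'joint_pos': [-0.674, -0.019, 0.691, 2.118, 0.014, 1.038, -0.146], 'ft_force': [0.182, 0.191, -1.21], 'wrist_torque': [-0.114, 0.089, 0.04], 'width': 15.327}
TCP [417.4 -37.2 248.2] d tool cm (start axes) [0.12 3.09 8.17] (end axes) [0.12 3.09 8.17] rotvec [-0.02 -0.   -0.04]
```

Request:
arm_command:
  commands:
    - [0,1.05,2.75,0,0,0]
    - [0,1.05,2.75,0,0,0]
    - [0,1.0,2.65,0,0,0]
    - [0,0,0,0,0,0]
    - [0,0,0,0,0,0]

```text
time: 12.95
position: [435.0, -122.7, 247.8]
eef_rot: [-1.033, 1.57, -2.758]
ft_force: [-1.2, -0.0, -1.9]
width: 15.7
```

```bash
python3 - <<'E'
from h import *
st(); go([435.3,-122.7,137],-8.9)
E
```

```text
{'time': 12.95, 'position': [434.983, -122.669, 247.818], 'eef_rot': [-1.033, 1.57, -2.758], 'joint_pos': [-0.557, 0.066, 0.808, 2.057, -0.055, 1.04, 0.123], 'ft_force': [-1.195, -0.002, -1.938], 'wrist_torque': [-0.053, 0.091, 0.052], 'width': 15.683}
TCP [ 435.  -122.7  247.8] d tool cm (start axes) [11.08  0.04 -0.  ] (end axes) [11.08  0.03 -0.  ] rotvec [0.02 0.02 0.03]
```

Request:
arm_command:
  commands:
    - [2.5,0,0,0,0,0]
    - [2.5,0,0,0,0,0]
    - [2,0,0,0,0,0]
    - [2,0,0,0,0,0]
    - [1.5,0,0,0,0,0]
    - [0.5,0,0,0,0,0]
    - [0,0,0,0,0,0]

```text
time: 13.65
position: [435.1, -121.7, 137.9]
eef_rot: [-1.974, 1.57, 2.585]
ft_force: [0.3, 0.1, -1.3]
width: 15.3
```

```bash
python3 - <<'E'
from h import *
st(); go([435.3,-122.7,137],-8.9)
E
```

```text
{'time': 13.65, 'position': [435.111, -121.666, 137.925], 'eef_rot': [-1.974, 1.57, 2.585], 'joint_pos': [-0.463, 0.271, 0.769, 2.17, -0.265, 0.793, 0.323], 'ft_force': [0.288, 0.106, -1.312], 'wrist_torque': [-0.118, 0.064, -0.04], 'width': 15.326}
TCP [ 435.1 -121.7  137.9] d tool cm (start axes) [0.09 0.03 0.1 ] (end axes) [0.09 0.03 0.1 ] rotvec [ 0.12 -0.02  0.04]
```

Request:
arm_command:
  commands:
    - [0.1,0,0,0,0,0]
    - [0,0,0,0,0,0]
    - [0,0,0,0,0,0]
    - [0,0,0,0,0,0]
    - [0,0,0,0,0,0]
    - [0,0,0,0,0,0]
    - [0,0,0,0,0,0]
    - [0,0,0,0,0,0]
  gripper: 1

```text
time: 14.45
position: [435.0, -122.6, 137.0]
eef_rot: [-1.343, 1.571, -3.07]
ft_force: [-0.4, -0.1, 0.1]
width: 77.8
```

Request:
arm_command:
  commands:
    - [-2.5,0,0,0,0,0]
    - [-2.5,0,0,0,0,0]
    - [-3,0,0,0,0,0]
    - [-3,0,0,0,0,0]
    - [-3,0,3,0,0,0]
    - [-1,0,4,0,0,0]
    - [0,0,4,0,0,0]
    - [0,0,0,0,0,0]

```text
time: 15.25
position: [416.5, -236.4, 287.9]
eef_rot: [0.786, 1.568, -0.948]
ft_force: [0.8, -0.4, 0.2]
width: 91.5
```

```bash
python3 - <<'E'
from h import *
st()
T=snap('top','t10.png');S=snap('scene','s10.png')
a=T['bgr'][140:240,200:300]; b=S['bgr'][100:200,165:265]
f=lambda i:cv2.resize(cv2.convertScaleAbs(i,alpha=1.5,beta=10),(400,400),interpolation=cv2.INTER_CUBIC)
cv2.imwrite('pics/c10.png',np.hstack([f(a),f(b)]))
E
```

```text
{'time': 15.25, 'position': [416.518, -236.394, 287.906], 'eef_rot': [0.786, 1.568, -0.948], 'joint_pos': [-0.431, 0.086, 0.951, 1.956, -0.076, 1.134, 0.386], 'ft_force': [0.816, -0.432, 0.196], 'wrist_torque': [0.002, 0.08, -0.031], 'width': 91.543}
```

View pics/c10.png

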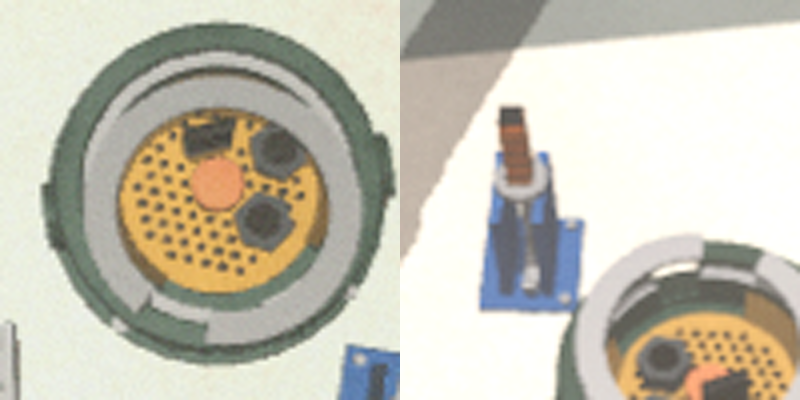

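The pick hangs in its rack again; the ring has shifted toward the notch, its end lying on the rim (left half, crop (210,328)). Measuring the band along the notch line.

```bash
python3 - <<'E'
from h import *
T=snap('top');S=snap('scene')
c=np.array([574,-14.])
for n,s,c in(('top',T,np.array([574,-16.])),('scene',S,np.array([574,-12.3]))):
    g=cv2.cvtColor(s['bgr'],cv2.COLOR_BGR2HSV)
    for phi in(176,180,184,188.5,193,198):
        a=np.radians(phi); r=np.arange(52,112,2.5)
        v=cv2.remap(g,*proj(s,np.c_[c[0]+r*np.cos(a),c[1]+r*np.sin(a),np.full(len(r),72)]).astype(np.float32).T,1).reshape(-1,3)
        print(n,phi,' '.join(f'{x:.0f}:{p[1]}/{p[2]}' for x,p in zip(r,v)))
go([492,-28,200],8.5)
E
```

```text
top 176 52:153/148 54:152/149 57:154/148 60:154/148 62:131/129 64:56/74 67:37/79 70:33/82 72:22/97 74:15/118 77:13/121 80:10/114 82:15/101 84:21/98 87:19/104 90:13/104 92:17/101 94:24/68 97:37/52 100:35/66 102:32/84 104:28/90 107:26/126 110:22/152
top 180 52:151/149 54:155/149 57:153/149 60:151/148 62:135/125 64:67/77 67:34/78 70:39/78 72:32/83 74:20/103 77:15/117 80:12/117 82:13/116 84:13/117 87:11/115 90:17/120 92:10/109 94:15/58 97:33/61 100:32/77 102:31/79 104:25/101 107:23/140 110:22/152
top 184 52:152/146 54:156/144 57:149/145 60:154/144 62:138/128 64:58/75 67:30/78 70:29/79 72:29/83 74:19/101 77:13/115 80:12/116 82:15/117 84:14/118 87:12/116 90:11/118 92:11/111 94:27/66 97:32/55 100:22/68 102:29/79 104:30/94 107:24/139 110:23/151
top 188.5 52:155/145 54:157/146 57:150/146 60:152/148 62:141/139 64:38/79 67:39/78 70:37/79 72:34/83 74:23/94 77:12/117 80:10/117 82:10/116 84:13/117 87:14/118 90:11/118 92:10/114 94:22/74 97:30/60 100:34/68 102:34/81 104:34/91 107:23/154 110:17/152
top 193 52:121/89 54:141/122 57:151/147 60:153/145 62:139/125 64:65/90 67:33/79 70:33/79 72:37/82 74:22
[... 1317 characters left out ...]
40 97:13/143 100:20/159 102:26/172 104:29/176 107:29/176 110:28/177
scene 193 52:24/67 54:25/65 57:26/63 60:24/64 62:23/63 64:21/63 67:20/74 70:22/107 72:25/153 74:25/157 77:24/141 80:16/130 82:12/137 84:12/140 87:12/140 90:11/139 92:11/140 94:11/140 97:12/141 100:18/159 102:24/171 104:27/177 107:27/177 110:26/176
scene 198 52:24/68 54:24/64 57:27/63 60:26/64 62:26/64 64:22/64 67:21/65 70:25/100 72:27/159 74:27/158 77:23/135 80:15/123 82:12/136 84:11/139 87:11/140 90:11/140 92:10/139 94:10/139 97:12/141 100:21/157 102:26/170 104:29/177 107:28/177 110:27/176
TCP [ 418.1 -230.1  286.6] d tool cm (start axes) [  8.67   4.21 -21.1 ] (end axes) [  8.66  10.3  -18.9 ] rotvec [-17.32  -0.04   0.04]
```

Request:
arm_command:
  commands:
    - [0,0,0,-5.8,0,0]
    - [0,0,0,-5.8,0,0]
    - [0,0,0,-5.75,0,0]
    - [0,2,-3.8,0,0,0]
    - [0,2,-3.8,0,0,0]
    - [0,2,-3.8,0,0,0]
    - [0,2,-3.8,0,0,0]
    - [0,2,-3.8,0,0,0]
  gripper: 0.5

```text
time: 16.25
position: [489.0, -25.2, 286.9]
eef_rot: [-3.073, 1.57, 1.79]
ft_force: [0.1, -1.0, 0.5]
width: 46.0
```

Request:
arm_command:
  commands:
    - [3.5,0,0,0,0,0]
    - [3.5,0,0,0,0,0]
    - [3.5,0,0,0,0,0]
    - [3.5,0,0,0,0,0]
    - [0,0,0,0,0,0]
    - [0,0,0,0,0,0]

```text
time: 16.85
position: [488.9, -28.0, 147.2]
eef_rot: [-1.358, 1.57, -2.78]
ft_force: [0.6, 0.5, 0.9]
width: 45.8
```

```bash
python3 - <<'E'
from h import *
st(); go([489.4,-26.7,87],8.5)
E
```

```text
{'time': 16.85, 'position': [488.895, -27.966, 147.21], 'eef_rot': [-1.358, 1.57, -2.78], 'joint_pos': [-0.592, 0.315, 0.691, 2.076, -0.268, 0.839, 0.405], 'ft_force': [0.572, 0.49, 0.895], 'wrist_torque': [-0.088, 0.065, -0.033], 'width': 45.81}
TCP [488.9 -28.  147.2] d tool cm (start axes) [ 6.02  0.08 -0.12] (end axes) [ 6.02  0.07 -0.12] rotvec [0.02 0.01 0.07]
```

Request:
arm_command:
  commands:
    - [2,0.05,-0.1,0,0,0]
    - [2,0,0,0,0,0]
    - [1,0,0,0,0,0]
    - [1,0,0,0,0,0]
    - [0,0,0,0,0,0]
    - [0,0,0,0,0,0]

```text
time: 17.45
position: [489.9, -27.6, 87.7]
eef_rot: [1.631, 1.57, 0.207]
ft_force: [0.3, -0.3, 0.4]
width: 46.0
```

Request:
arm_command:
  commands:
    - [0,0,0,0,0,0]
    - [0,0,0,0,0,0]
    - [0,0,0,0,0,0]
    - [0,0,0,0,0,0]
    - [0,0,0,0,0,0]
    - [0,0,0,0,0,0]
  gripper: 0

```text
time: 18.05
position: [489.3, -27.6, 87.0]
eef_rot: [1.869, 1.571, 0.446]
ft_force: [-0.9, -0.1, -0.0]
width: 0.7
```

```bash
python3 - <<'E'
from h import *
st(); go([489.4,-26.7,87],8.5)
T=snap('top','t11.png');S=snap('scene','s11.png')
E
```

```text
{'time': 18.05, 'position': [489.343, -27.579, 87.019], 'eef_rot': [1.869, 1.571, 0.446], 'joint_pos': [-0.527, 0.421, 0.628, 2.114, -0.375, 0.715, 0.494], 'ft_force': [-0.857, -0.128, -0.019], 'wrist_torque': [-0.014, 0.056, -0.003], 'width': 0.725}
TCP [489.3 -27.6  87. ] d tool cm (start axes) [ 0.    0.02 -0.09] (end axes) [ 0.    0.02 -0.09] rotvec [-0.06 -0.   -0.  ]
```

Closed on nothing (0.7 mm). Looking.

```bash
python3 - <<'E'
from h import *
a=cv2.imread('pics/t11.png')[140:240,200:300]; b=cv2.imread('pics/s11.png')[100:220,185:305]
f=lambda i:cv2.resize(cv2.convertScaleAbs(i,alpha=1.5,beta=10),(400,600) if 0 else (400,400),interpolation=cv2.INTER_CUBIC)
cv2.imwrite('pics/c11.png',np.hstack([f(a),f(b)]))
E
```

```text
(no output)
```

View pics/c11.png

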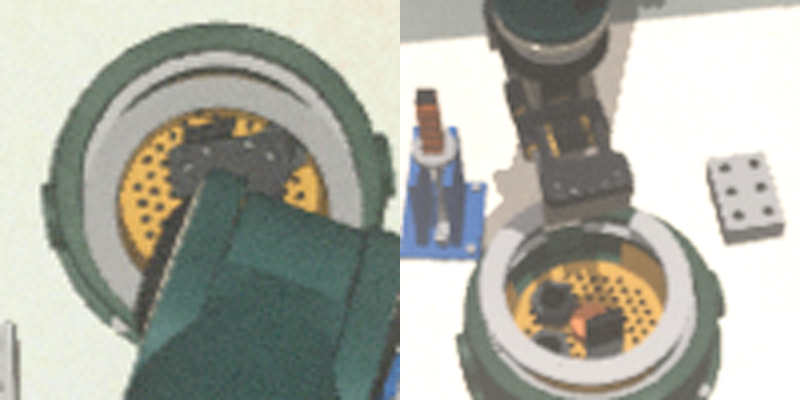

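The ring still lies about as before, with the gripper over it; can't tell why it was missed. Opening, backing off, and re-measuring numerically.

Request:
arm_command:
  commands:
    - [0,0,0,0,0,0]
    - [0,0,0,0,0,0]
    - [0,0,0,0,0,0]
    - [-3,0,0,0,0,0]
    - [-4,0,0,0,0,0]
    - [-4,0,0,0,0,0]
    - [-4,0,0,0,0,0]
    - [-4,0,0,0,0,0]
  gripper: 0.5

```text
time: 18.95
position: [489.0, -27.8, 278.6]
eef_rot: [2.566, 1.571, 1.142]
ft_force: [-0.3, -1.4, 0.3]
width: 45.9
```

Request:
arm_command:
  commands:
    - [0,-2,4,0,0,0]
    - [0,-2,4,0,0,0]
    - [0,-2,4,0,0,0]
    - [0,-2,4,0,0,0]
    - [0,-2,4,0,0,0]
    - [0,0,0,0,0,0]
    - [0,0,0,0,0,0]

```text
time: 19.65
position: [419.3, -240.8, 277.0]
eef_rot: [2.614, 1.57, 1.188]
ft_force: [-0.4, 0.9, -0.7]
width: 46.4
```

```bash
cat >> h.py <<'E'
def scan(z=72,phis=(164,168,172,176,180,184,188.5,193,198)):
    for n,c in(('top',np.array([574,-16.])),('scene',np.array([574,-12.3]))):
        s=snap(n); g=cv2.cvtColor(s['bgr'],cv2.COLOR_BGR2HSV)
        for phi in phis:
            a=np.radians(phi); r=np.arange(54,112,3)
            v=cv2.remap(g,*proj(s,np.c_[c[0]+r*np.cos(a),c[1]+r*np.sin(a),np.full(len(r),z)]).astype(np.float32).T,1).reshape(-1,3)
            print(n,phi,' '.join(f'{x:.0f}:{p[1]}/{p[2]}' for x,p in zip(r,v)))
E
python3 - <<'E'
from h import *
st(); scan()
T=snap('top','t12.png');S=snap('scene','s12.png')
a=T['bgr'][140:240,200:300]; b=S['bgr'][140:240,190:290]
f=lambda i:cv2.resize(cv2.convertScaleAbs(i,alpha=1.5,beta=10),(400,400),interpolation=cv2.INTER_CUBIC)
cv2.imwrite('pics/c12.png',np.hstack([f(a),f(b)]))
d=cv2.absdiff(cv2.imread('pics/t10.png'),T['bgr'])[140:235,205:305].max(2); print('diff',(d>25).sum(), np.argwhere(d>25).mean(0) if (d>25).any() else '')
E
```

```text
{'time': 19.65, 'position': [419.296, -240.779, 276.974], 'eef_rot': [2.614, 1.57, 1.188], 'joint_pos': [-0.403, 0.119, 0.945, 1.959, -0.108, 1.115, 0.731], 'ft_force': [-0.445, 0.926, -0.67], 'wrist_torque': [-0.036, 0.061, 0.056], 'width': 46.35}
top 164 54:154/147 57:151/148 60:151/145 63:93/99 66:37/79 69:34/81 72:24/93 75:12/121 78:13/126 81:14/104 84:34/76 87:31/80 90:31/80 93:37/77 96:46/61 99:34/59 102:39/75 105:31/94 108:22/152 111:18/150
top 168 54:148/149 57:149/149 60:149/146 63:116/113 66:35/76 69:31/80 72:18/95 75:15/128 78:15/127 81:24/93 84:27/75 87:29/82 90:31/81 93:28/77 96:38/58 99:34/59 102:33/84 105:19/111 108:14/147 111:18/152
top 172 54:152/148 57:148/149 60:154/146 63:112/108 66:39/74 69:40/79 72:21/92 75:11/121 78:13/125 81:15/102 84:32/76 87:33/77 90:33/79 93:37/81 96:33/63 99:25/68 102:32/79 105:30/98 108:20/152 111:19/151
top 176 54:153/148 57:154/148 60:150/146 63:100/101 66:35/79 69:33/80 72:24/94 75:15/119 78:11/119 81:15/107 84:16/97 87:15/103 90:13/103 93:23/88 96:29/60 99:25/59 102:34/79 105:26/96 108:24/140 111:23/148
top 180 54:159/147 57:150/149 6
[... 2183 characters left out ...]
/139 96:11/141 99:21/157 102:26/172 105:27/176 108:28/177 111:26/177
scene 188.5 54:23/65 57:27/64 60:21/63 63:22/63 66:24/64 69:27/107 72:27/163 75:26/158 78:22/125 81:13/130 84:12/139 87:11/140 90:11/141 93:11/140 96:12/141 99:19/154 102:27/172 105:29/177 108:29/177 111:25/178
scene 193 54:26/66 57:25/64 60:24/64 63:24/63 66:24/65 69:24/99 72:25/154 75:27/153 78:21/135 81:13/134 84:11/140 87:10/140 90:11/141 93:11/140 96:12/139 99:16/154 102:23/170 105:26/176 108:26/177 111:25/177
scene 198 54:27/68 57:24/63 60:22/63 63:24/64 66:25/64 69:27/86 72:27/159 75:25/154 78:18/127 81:12/131 84:10/139 87:9/140 90:9/139 93:13/141 96:11/140 99:18/153 102:26/170 105:29/177 108:28/176 111:26/177
diff 0
```

```bash
python3 - <<'E'
from h import *
T=snap('top');S=snap('scene')
a=np.radians(8.5);Y=np.array([np.cos(a),np.sin(a),0]);Z=np.array([Y[1],-Y[0],0]);c=np.array([489.3,-27.6,0])
tips=[c+[0,0,62]+u*Y+w*Z for u in(-18,18) for w in(-10,10)]
body=[c+[0,0,150]+u*Y+w*Z for u in(-94,94) for w in(-37,37)]
p=np.array([574,-14,0.])
band=[p-Y*r+[0,0,z] for r,z in((75,78),(94,78),(75,68),(94,68))]
def cr(im,x0,y0,w,s,mk):
    b=cv2.resize(cv2.convertScaleAbs(im[y0:y0+w,x0:x0+w],alpha=1.5,beta=10),(s,s),interpolation=cv2.INTER_CUBIC)
    for P,cl in mk:
        for u in proj(S,P): cv2.circle(b,tuple(int(v) for v in (u+.5-[x0,y0])*s/w),3,cl,-1)
    return b
L=cr(cv2.imread('pics/s11.png'),195,120,80,400,[(tips,(255,0,255)),(body,(255,0,0)),(band,(0,255,255))])
Rr=cr(cv2.imread('pics/s12.png'),195,120,80,400,[(tips,(255,0,255)),(band,(0,255,255))])
cv2.imwrite('pics/c13.png',np.hstack([L,Rr]))
E
```

```text
(no output)
```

View pics/c13.png

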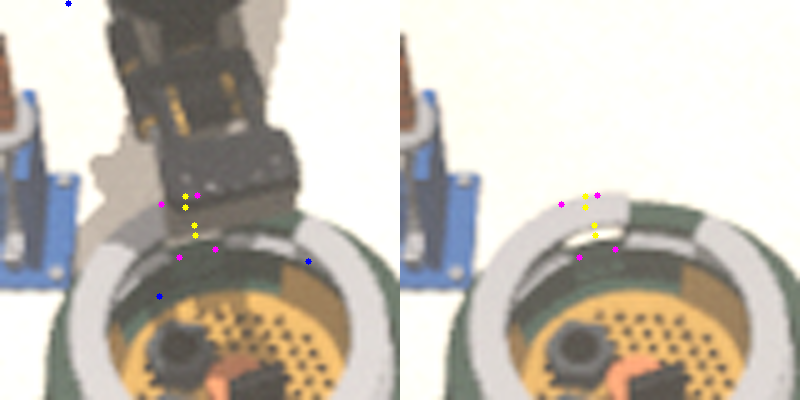

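```bash
python3 - <<'E'
from h import *
S=snap('scene')
for u in(46,64):
  for z in(225,237,250): print(u,z,(proj(S,[[435+u*.988,-117.5-u*.155,z]])[0]-[150,90])*3.9+[390,0])
# body nearest-bottom edge in s11: seen crop (165,240),(300,205)-> px
for z in(110,130,150,170,190): print(z,plane(S,[[195+165/5,120+240/5],[195+300/5,120+205/5]],z).round(0).tolist())
E
```

```text
46 225 [541.10070743 143.44421066]
46 237 [538.78399884 130.45225102]
46 250 [536.21753527 116.06197843]
64 225 [538.24750067 167.0698499 ]
64 237 [535.87851261 154.20615524]
64 250 [533.2536018  139.95504398]
110 [[530.0, -42.0, 110.0], [518.0, 29.0, 110.0]]
130 [[544.0, -43.0, 130.0], [532.0, 27.0, 130.0]]
150 [[557.0, -43.0, 150.0], [545.0, 24.0, 150.0]]
170 [[571.0, -44.0, 170.0], [559.0, 22.0, 170.0]]
190 [[584.0, -45.0, 190.0], [573.0, 19.0, 190.0]]
```

The views show the gripper (body edge and fingers) about 40 mm higher than the reading implies: the tips pinched above the ring, leaving it unmoved. Before going on I'll probe the bench to get the true tip height.

Request:
arm_command:
  commands:
    - [4,0.5,-2.5,0,0,0]
    - [4,0,0,0,0,0]
    - [4,0,0,0,0,0]
    - [4,0,0,0,0,0]
    - [4,0,0,0,0,0]
    - [3,0,0,0,0,0]
    - [2.5,0,0,0,0,0]
    - [0,0,0,0,0,0]

```text
time: 20.8
position: [419.1, -213.5, 19.5]
eef_rot: [-1.988, 1.565, 2.873]
ft_force: [-0.8, -0.5, 0.1]
width: 46.3
```

Request:
arm_command:
  commands:
    - [0.5,0,0,0,0,0]
    - [0.5,0,0,0,0,0]
    - [0,0,0,0,0,0]
    - [0,0,0,0,0,0]

```text
time: 21.2
position: [421.7, -214.6, 12.7]
eef_rot: [1.324, 1.569, -0.099]
ft_force: [-0.3, 0.4, -0.6]
width: 46.3
```

```bash
python3 - <<'E'
from h import *
s=st()
S=snap('scene','s14.png');T=snap('top','t14.png')
Rm=R.from_euler('xyz',s['eef_rot']).as_matrix();q=np.array(s['position'])
tip=q+25*Rm[:,0]
mk=lambda off:[tip+u*Rm[:,1]+w*Rm[:,2]+[0,0,off] for u in(23,41) for w in(-10,10)]
o=proj(S,[tip])[0].astype(int)-[40,50]
b=cv2.resize(cv2.convertScaleAbs(S['bgr'][o[1]:o[1]+80,o[0]:o[0]+80],alpha=1.5,beta=10),(600,600),interpolation=cv2.INTER_CUBIC)
for off,c in((0,(255,0,255)),(40,(0,255,255))):
    for u in proj(S,mk(off)): cv2.circle(b,tuple(int(v) for v in (u+.5-o)*7.5),3,c,-1)
cv2.imwrite('pics/c14.png',b)
E
```

```text
{'time': 21.2, 'position': [421.697, -214.65, 12.72], 'eef_rot': [1.324, 1.569, -0.099], 'joint_pos': [-0.112, 0.563, 0.631, 2.183, -0.619, 0.575, 1.127], 'ft_force': [-0.304, 0.378, -0.612], 'wrist_torque': [-0.092, 0.034, 0.006], 'width': 46.251}
```

View pics/c14.png

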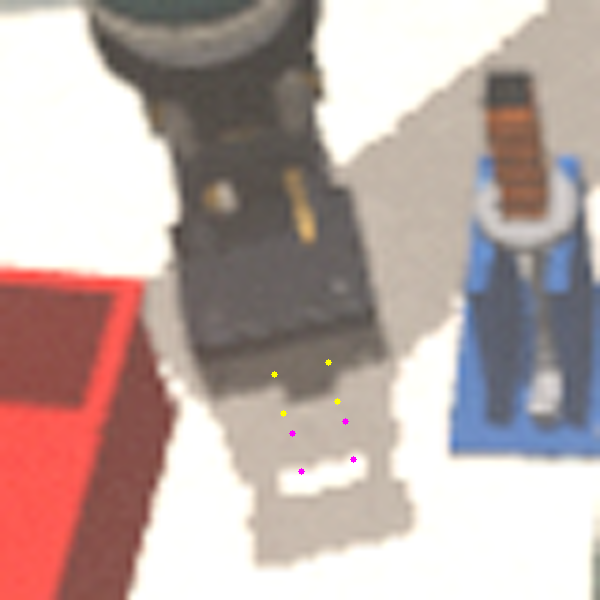

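Tip bottoms sit at crop (312,398), about 45 mm above the predicted marks. That was my last view, so I go numeric from here. Probing for contact.

Request:
arm_command:
  commands:
    - [1,0,0,0,0,0]
    - [0.7,0,0,0,0,0]
    - [0,0,0,0,0,0]
    - [0,0,0,0,0,0]

```text
time: 21.7
position: [420.7, -214.7, -5.4]
eef_rot: [-1.945, 1.57, 2.915]
ft_force: [-0.4, 0.1, -0.2]
width: 46.1
```

Request:
arm_command:
  commands:
    - [0.4,0,0,0,0,0]
    - [0,0,0,0,0,0]
    - [0,0,0,0,0,0]

```text
time: 22.0
position: [421.3, -214.9, -8.2]
eef_rot: [1.9, 1.57, 0.477]
ft_force: [-1.9, 0.3, 12.0]
width: 45.5
```

Request:
arm_command:
  commands:
    - [0.4,0,0,0,0,0]
    - [0,0,0,0,0,0]
    - [0,0,0,0,0,0]

```text
time: 22.3
position: [421.4, -215.0, -8.5]
eef_rot: [2.388, 1.565, 0.963]
ft_force: [-15.3, 7.0, 69.7]
width: 46.1
```

Contact at reading ≈ −8, so the true tip height is reading + 8 (33 mm above nominal). Using that from now on. Backing up and going back to the ring.

Request:
arm_command:
  commands:
    - [-2,0,0,0,0,0]
    - [-4,0,0,0,0,0]
    - [-4,0,0,0,0,0]
    - [-4,0,0,0,0,0]
    - [-4,0,0,0,0,0]
    - [-3,0,0,0,0,0]
    - [0,0,0,0,0,0]
    - [0,0,0,0,0,0]

```text
time: 23.1
position: [421.3, -214.1, 197.1]
eef_rot: [1.957, 1.569, 0.534]
ft_force: [0.4, 0.4, -0.4]
width: 45.8
```

```bash
python3 - <<'E'
from h import *
st(); go([489.4,-27.3,200],8.5)
E
```

```text
{'time': 23.1, 'position': [421.327, -214.149, 197.083], 'eef_rot': [1.957, 1.569, 0.534], 'joint_pos': [-0.415, 0.228, 0.943, 2.078, -0.231, 0.94, 0.801], 'ft_force': [0.432, 0.398, -0.413], 'wrist_torque': [-0.08, 0.102, -0.005], 'width': 45.778}
TCP [ 421.3 -214.1  197.1] d tool cm (start axes) [ -0.26   9.49 -17.48] (end axes) [ -0.29   9.49 -17.47] rotvec [-0.02 -0.04 -0.09]
```

Request:
arm_command:
  commands:
    - [0,2,-3.5,0,0,0]
    - [0,2,-3.5,0,0,0]
    - [0,2,-3.5,0,0,0]
    - [0,2,-3.5,0,0,0]
    - [0,1.6,-3.5,0,0,0]
    - [4,0,0,0,0,0]
    - [4,0,0,0,0,0]
    - [0,0,0,0,0,0]

```text
time: 23.9
position: [485.3, -27.4, 111.6]
eef_rot: [-1.492, 1.558, -2.916]
ft_force: [-0.1, 0.2, -0.0]
width: 45.7
```

```bash
python3 - <<'E'
from h import *
st(); go([490.4,-27.5,53],8.5)
E
```

```text
{'time': 23.9, 'position': [485.272, -27.37, 111.608], 'eef_rot': [-1.492, 1.558, -2.916], 'joint_pos': [-0.644, 0.403, 0.77, 2.105, -0.389, 0.79, 0.515], 'ft_force': [-0.11, 0.157, -0.015], 'wrist_torque': [-0.079, 0.043, 0.041], 'width': 45.711}
TCP [485.3 -27.4 111.6] d tool cm (start axes) [5.85 0.58 0.08] (end axes) [5.86 0.51 0.09] rotvec [-0.05  0.06  0.72]
```

Request:
arm_command:
  commands:
    - [0,0,0,0,0,0]
    - [0,0,0,0,0,0]

```text
time: 24.1
position: [491.2, -28.2, 118.1]
eef_rot: [1.424, 1.569, -0.001]
ft_force: [0.5, -0.3, 0.3]
width: 46.0
```

```bash
python3 - <<'E'
from h import *
go([490.4,-27.5,53],8.5)
E
```

```text
TCP [491.2 -28.2 118.1] d tool cm (start axes) [ 6.51 -0.08 -0.08] (end axes) [ 6.51 -0.07 -0.08] rotvec [-0.13  0.01 -0.09]
```

Request:
arm_command:
  commands:
    - [2,-0.05,0,0,0,0]
    - [2,0,0,0,0,0]
    - [1.5,0,0,0,0,0]
    - [1,0,0,0,0,0]
    - [0,0,0,0,0,0]
    - [0,0,0,0,0,0]

```text
time: 24.7
position: [490.3, -27.8, 52.5]
eef_rot: [1.445, 1.57, 0.021]
ft_force: [0.2, -0.1, -0.5]
width: 45.9
```

Request:
arm_command:
  commands:
    - [0,0,0,0,0,0]
    - [0,0,0,0,0,0]
    - [0,0,0,0,0,0]
    - [0,0,0,0,0,0]
    - [0,0,0,0,0,0]
    - [0,0,0,0,0,0]
    - [0,0,0,0,0,0]
  gripper: 0

```text
time: 25.4
position: [490.6, -27.9, 52.3]
eef_rot: [1.163, 1.569, -0.261]
ft_force: [2.0, -1.2, 0.6]
width: 16.7
```

```bash
python3 - <<'E'
from h import *
st(); go([490.4,-27.5,53],8.5)
E
```

```text
{'time': 25.4, 'position': [490.609, -27.906, 52.265], 'eef_rot': [1.163, 1.569, -0.261], 'joint_pos': [-0.556, 0.508, 0.675, 2.131, -0.515, 0.665, 0.619], 'ft_force': [2.02, -1.194, 0.629], 'wrist_torque': [-0.317, -0.529, -0.257], 'width': 16.729}
TCP [490.6 -27.9  52.3] d tool cm (start axes) [-0.07 -0.01 -0.04] (end axes) [-0.07 -0.01 -0.04] rotvec [-0.1   0.04 -0.09]
```

Held (16.7 mm). Lifting gently.

Request:
arm_command:
  commands:
    - [-0.5,0,0,0,0,0]
    - [-0.5,0,0,0,0,0]
    - [-1,0,0,0,0,0]
    - [-1,0,0,0,0,0]
    - [-1,0,0,0,0,0]
    - [-1,0,0,0,0,0]
    - [0,0,0,0,0,0]
    - [0,0,0,0,0,0]

```text
time: 26.2
position: [489.9, -27.2, 102.3]
eef_rot: [2.078, 1.57, 0.655]
ft_force: [0.7, 0.2, -1.0]
width: 16.4
```

```bash
python3 - <<'E'
from h import *
s=st()
# where is the far side of the ring? grey in scene/top along radial line over the pot, now held
for n in('top','scene'):
    s=snap(n,f'{n}15.png'); g=cv2.cvtColor(s['bgr'],cv2.COLOR_BGR2HSV)
    b=((g[...,1]<22)&(g[...,2]>95)&(g[...,2]<142)).astype(np.uint8)
    x0,y0,x1,y1=(205,135,310,240) if n=='top' else (180,140,300,250)
    print(n)
    for r in range(y0,y1,4): print(''.join('#' if b[r,c] else '.' for c in range(x0,x1,2)))
E
```

```text
{'time': 26.2, 'position': [489.935, -27.193, 102.285], 'eef_rot': [2.078, 1.57, 0.655], 'joint_pos': [-0.629, 0.42, 0.756, 2.11, -0.418, 0.762, 0.54], 'ft_force': [0.657, 0.175, -1.013], 'wrist_torque': [-0.076, 0.138, -0.006], 'width': 16.439}
top
.....................................................
.....................................................
.....................................................
...............................#.....................
..............#......................................
...........#.......############......................
...............####################..................
.............########################................
......#....#######.............########..............
.....#....#####....................#####.............
....#....#####......................#####............
........####..........................####...........
.......#####...........................####..........
.......####............................####....#.....
.......####............................####..........
...#...####.............................
[... 1621 characters left out ...]
#####........##..............
..................##.......................#................
....................##..................##..................
.......................##............##.........##..........
............................................................
............................................................
............................................................
.....................##.....................................
............................................................
............................................................
............................................................
............................................................
```

Request:
arm_command:
  commands:
    - [-2,0,0,0,0,0]
    - [-2,0,0,0,0,0]
    - [-2,0,0,0,0,0]
    - [0,0,0,0,0,0]
    - [0,0,0,0,0,0]

```text
time: 26.8
position: [489.5, -27.3, 161.4]
eef_rot: [-2.364, 1.57, 2.496]
ft_force: [-0.3, 0.6, -1.8]
width: 16.0
```

```bash
cat >> h.py <<'E'
def tray():
    s=snap('top'); V=cv2.cvtColor(s['bgr'],cv2.COLOR_BGR2HSV)[...,2]; m=np.zeros_like(V); m[140:300,15:175]=(V[140:300,15:175]<70)*255
    k=max(cv2.findContours(m,0,2)[0],key=cv2.contourArea); r=cv2.minAreaRect(plane(s,k[:,0].astype(float),20)[:,:2].astype(np.float32)); print('tray',r); return r
def bin_():
    for n,box in(('top',(320,120,470,300)),('scene',(40,120,175,260))):
        s=snap(n); H,S,V=cv2.split(cv2.cvtColor(s['bgr'],cv2.COLOR_BGR2HSV)); x0,y0,x1,y1=box
        m=np.zeros_like(V); m[y0:y1,x0:x1]=((((H<12)|(H>168))&(S>110))[y0:y1,x0:x1])*255
        k=max(cv2.findContours(m,0,2)[0],key=cv2.contourArea); print('bin',n,cv2.minAreaRect(plane(s,k[:,0].astype(float),85)[:,:2].astype(np.float32)),k[:,0].min(0),k[:,0].max(0))
E
python3 - <<'E'
from h import *
st();tray();bin_(); go([437,348,160],8.5)
E
```

```text
{'time': 26.8, 'position': [489.51, -27.252, 161.409], 'eef_rot': [-2.364, 1.57, 2.496], 'joint_pos': [-0.707, 0.318, 0.832, 2.068, -0.305, 0.879, 0.446], 'ft_force': [-0.282, 0.626, -1.83], 'wrist_torque': [-0.121, 0.17, -0.025], 'width': 15.969}
tray ((506.5391845703125, 358.41796875), (232.73126220703125, 228.45603942871094), 79.93197631835938)
bin top ((522.3056640625, -348.8188781738281), (160.55487060546875, 206.61488342285156), 76.3333511352539) [359 160] [440 260]
bin scene ((539.635498046875, -345.3610534667969), (169.24887084960938, 235.35504150390625), 76.32010650634766) [ 64 150] [143 234]
TCP [489.  -27.5 160.9] d tool cm (start axes) [  0.08   0.37 -37.91] (end axes) [  0.09   0.41 -37.91] rotvec [-0.06  0.01  0.12]
```

Request:
arm_command:
  commands:
    - [0,0,-2.5,0,0,0]
    - [0,0.1,-3.8,0,0,0]
    - [0,0.1,-3.8,0,0,0]
    - [0,0.1,-3.8,0,0,0]
    - [0,0.1,-3.8,0,0,0]
    - [0,0,-3.8,0,0,0]
    - [0,0,-3.8,0,0,0]
    - [0,0,-3.8,0,0,0]

```text
time: 27.75
position: [450.1, 262.1, 161.0]
eef_rot: [-0.984, 1.569, -2.408]
ft_force: [0.1, -0.2, -0.3]
width: 16.4
```

Request:
arm_command:
  commands:
    - [0,0,-3.8,0,0,0]
    - [0,0,-3,0,0,0]
    - [0,0,-2,0,0,0]
    - [0,0,0,0,0,0]
    - [0,0,0,0,0,0]

```text
time: 28.25
position: [438.3, 346.6, 161.4]
eef_rot: [-0.353, 1.569, -1.778]
ft_force: [0.1, -0.7, -1.0]
width: 16.6
```

```bash
python3 - <<'E'
from h import *
st();tray(); go([437,348,60],8.5)
for n in('top','scene'):
    s=snap(n,f'{n}16.png'); g=cv2.cvtColor(s['bgr'],cv2.COLOR_BGR2HSV)
    b=((g[...,1]<22)&(g[...,2]>95)&(g[...,2]<150)).astype(np.uint8)
    x0,y0,x1,y1=(40,150,170,300) if n=='top' else (320,100,440,230)
    print(n)
    for r in range(y0,y1,4): print(''.join('#' if b[r,c] else '.' for c in range(x0,x1,2)))
E
```

```text
{'time': 28.25, 'position': [438.301, 346.573, 161.366], 'eef_rot': [-0.353, 1.569, -1.778], 'joint_pos': [-1.282, 0.425, 0.705, 1.905, -0.337, 0.933, -0.27], 'ft_force': [0.134, -0.713, -0.971], 'wrist_torque': [-0.078, 0.129, -0.031], 'width': 16.624}
tray ((456.4762268066406, 409.97967529296875), (316.99603271484375, 345.2377624511719), 79.96062469482422)
TCP [438.6 346.  161.6] d tool cm (start axes) [10.16 -0.12 -0.24] (end axes) [10.16 -0.13 -0.22] rotvec [-0.18  0.08  0.03]
top
###......##.#..##.###.#.#....###.......###...#..#.##....#......#.
.#....#.##..###.#......#.#...##....###....#.###..........#.#..#.#
..#.#......#.###.####...#.#..#.#..#..#.#....##.#.##.........#...#
...##.#.#..#.........##........#.#...#..######...###.....#.#.#..#
#....##.###.................#.....#....##.#..#........###....##..
.#........#............................########..#.##.........#..
...#.#.............................................##..#.##..####
#.#........#......####.####................................#..#.#
#..#...#..#.#..........##..#####...........................##..##
.....##...#.....
[... 3216 characters left out ...]
.............................
............................................................
............................................................
............................................................
............................................................
............................................................
............................................................
............................................................
............................................................
............................................................
............................................................
............................................................
```

```bash
python3 - <<'E'
from h import *
S=snap('scene')
g=cv2.cvtColor(S['bgr'],cv2.COLOR_BGR2HSV); m=((g[...,1]<22)&(g[...,2]>95)&(g[...,2]<150)).astype(np.uint8)
M=np.zeros_like(m); M[104:165,350:428]=m[104:165,350:428]; M=cv2.morphologyEx(M,cv2.MORPH_CLOSE,np.ones((3,3)))
k=max(cv2.findContours(M,0,2)[0],key=cv2.contourArea)[:,0].astype(float)
for z in(165,180,195):
    p=plane(S,k,z)[:,:2]; (x,y),r=cv2.minEnclosingCircle(p.astype(np.float32)); print(z,round(x),round(y),round(r,1),'x max',p[:,0].max().round(),'y',p[:,1].min().round(),p[:,1].max().round())
E
```

```text
165 500 371 86.9 x max 586.0 y 287.0 453.0
180 512 363 85.3 x max 596.0 y 280.0 443.0
195 523 355 83.8 x max 606.0 y 274.0 434.0
```

Ring centre ≈ (511,362), tray (506,358): aligned. Lowering and releasing.

Request:
arm_command:
  commands:
    - [3,0,0,0,0,0]
    - [3.5,0,0,0,0,0]
    - [3.5,0,0,0,0,0]
    - [3,0,0,0,0,0]
    - [1,0,0,0,0,0]
    - [0.8,0,0,0,0,0]
    - [0,0,0,0,0,0]
    - [0,0,0,0,0,0]

```text
time: 29.25
position: [439.1, 348.4, 15.2]
eef_rot: [2.181, 1.569, 0.757]
ft_force: [-0.5, 0.5, -1.3]
width: 16.4
```

Request:
arm_command:
  commands:
    - [0.4,0,0,0,0,0]
    - [0.4,0,0,0,0,0]
    - [0.4,0,0,0,0,0]
    - [0,0,0,0,0,0]

```text
time: 29.65
position: [437.8, 347.8, 1.5]
eef_rot: [-1.055, 1.57, -2.478]
ft_force: [0.5, 0.1, -1.4]
width: 16.4
```

```bash
python3 - <<'E'
from h import *
st()
E
```

```text
{'time': 29.65, 'position': [437.761, 347.808, 1.532], 'eef_rot': [-1.055, 1.57, -2.478], 'joint_pos': [-1.142, 0.665, 0.534, 1.976, -0.548, 0.647, -0.106], 'ft_force': [0.503, 0.065, -1.355], 'wrist_torque': [-0.086, 0.144, 0.012], 'width': 16.447}
```

Request:
arm_command:
  commands:
    - [0.3,0,0,0,0,0]
    - [0,0,0,0,0,0]

```text
time: 29.85
position: [438.3, 348.0, -1.2]
eef_rot: [1.38, 1.57, -0.043]
ft_force: [0.2, -0.4, -0.7]
width: 16.4
```

Request:
arm_command:
  commands:
    - [0,0,0,0,0,0]
    - [0,0,0,0,0,0]
    - [0,0,0,0,0,0]
    - [0,0,0,0,0,0]
    - [0,0,0,0,0,0]
    - [-1,0,0,0,0,0]
    - [-3,0,0,0,0,0]
    - [-4,0,0,0,0,0]
  gripper: 0.35

```text
time: 30.65
position: [437.3, 346.9, 79.1]
eef_rot: [-0.785, 1.567, -2.209]
ft_force: [1.1, -0.0, -0.1]
width: 32.2
```

Request:
arm_command:
  commands:
    - [-4,0,0,0,0,0]
    - [-4,0,0,0,0,0]
    - [-4,0,2,0,0,0]
    - [-2,0,4,0,0,0]
    - [0,0,4,0,0,0]
    - [0,0,4,0,0,0]
    - [0,0,4,0,0,0]
    - [0,0,4,0,0,0]

```text
time: 31.45
position: [470.4, 128.7, 219.8]
eef_rot: [2.599, 1.569, 1.175]
ft_force: [0.4, -0.2, 1.5]
width: 32.3
```

```bash
cat >> h.py <<'E'
def ring():
    for n,box in(('scene',(325,128,420,208)),('top',(40,155,165,280))):
        s=snap(n); g=cv2.cvtColor(s['bgr'],cv2.COLOR_BGR2HSV); x0,y0,x1,y1=box
        M=np.zeros(g.shape[:2],np.uint8); M[y0:y1,x0:x1]=((g[...,1]<30)&(g[...,2]>90)&(g[...,2]<160))[y0:y1,x0:x1]
        n_,L,st_,_=cv2.connectedComponentsWithStats(M); best=[]
        for i in range(1,n_):
            if st_[i,4]<150: continue
            k=np.argwhere(L==i)[:,::-1].astype(float); p=plane(s,k,9)[:,:2]; best.append((st_[i,4],p))
        for a,p in best:
            (x,y),r=cv2.minEnclosingCircle(p.astype(np.float32)); print('ring?',n,a,round(x,1),round(y,1),'R',round(r,1))
E
python3 - <<'E'
from h import *
st();ring();tray()
E
```

```text
{'time': 31.45, 'position': [470.375, 128.677, 219.758], 'eef_rot': [2.599, 1.569, 1.175], 'joint_pos': [-1.086, 0.21, 0.865, 2.018, -0.192, 0.993, 0.022], 'ft_force': [0.365, -0.165, 1.532], 'wrist_torque': [-0.009, 0.01, 0.044], 'width': 32.26}
ring? scene 866 507.4 363.6 R 83.0
ring? top 4414 509.4 359.2 R 210.6
ring? top 733 510.0 363.7 R 79.9
ring? top 150 440.2 342.2 R 26.7
tray ((465.2518310546875, 321.6280517578125), (328.0736083984375, 314.619140625), 83.55972290039062)
```

Ring lies flat at (509,363) in both views, tray centre (506,358). Now locating the pan's grip.

```bash
python3 - <<'E'
from h import *
for n,(x0,y0,x1,y1) in(('top',(228,160,285,218)),('scene',(215,178,275,222))):
    s=snap(n); I=cv2.imread(f'pics/{n}0.png'); s['bgr']=I; g=cv2.cvtColor(I,cv2.COLOR_BGR2HSV)
    V=g[...,2]; print(n)
    for r in range(y0,y1): print(r,''.join(f'{V[r,c]//16:x}' for c in range(x0,x1)))
    m=np.zeros_like(V); m[y0:y1,x0:x1]=(V[y0:y1,x0:x1]<64)
    N,L,S_,C=cv2.connectedComponentsWithStats(m)
    for i in range(1,N):
        if S_[i,4]>20:
            k=np.argwhere(L==i)[:,::-1].astype(float); print(i,S_[i],C[i].round(1),cv2.minAreaRect(plane(s,k,94)[:,:2].astype(np.float32)))
E
```

```text
top
160 444346777777777777777766667666767776777767777775333434333
161 443467777777777777766655555456566776777767777777643344434
162 434677777777777665544444444444344566677776777777775334343
163 346777777777766543444455554555444434566677777777777433443
164 467777777777754444455788888888655544345677777777777643444
165 677777777775434455788888888888888865443456777776777664344
166 777777777654346678888878888888888888655434666777777775334
167 777777766434568888887467888888888888888654456777776776533
168 777777754345788888886457866778788888888886435677777777743
169 777777643468888888788678743554578878888877644467677777753
170 777776434688888886478876533222368647887644654346677767775
171 777765446888888885344432232323378646775433334435677777767
172 777754468888888786322322322333478757753333334434667777776
173 777644588888885376332333323222688886433332233333567777677
174 777544788888885475333322222222688853332322232334446777666
175 776446888888887785222222222222788853333332222333446777677
176 775457888874588886322222223334787853332222233333445677777
177 76447888887548888633333333445576475433
[... 6201 characters left out ...]
6953)
3 [224 193  12   4  23] [229.7 195.1] ((599.6996459960938, -46.7306022644043), (27.49386978149414, 8.240959167480469), 75.9170150756836)
5 [241 193  12  12  93] [245.9 198.2] ((614.4326171875, -6.054798126220703), (23.199501037597656, 32.9940071105957), 17.37236785888672)
6 [226 201   8   7  40] [229.1 203.6] ((623.8363037109375, -50.118316650390625), (17.123186111450195, 16.416807174682617), 34.490177154541016)
8 [261 210  14  12  65] [269.3 217.5] ((674.661865234375, 42.46021270751953), (14.619616508483887, 43.80942916870117), 35.28611373901367)
9 [215 216   9   6  27] [217.6 219.6] ((665.5457153320312, -82.03077697753906), (23.73204803466797, 10.770814895629883), 48.095760345458984)
```

```bash
python3 - <<'E'
from h import *
go([604.5,-8.5,120],15); tray(); ring()
E
```

```text
TCP [470.4 130.9 219.4] d tool cm (start axes) [ 9.93 11.21 15.77] (end axes) [ 9.94  9.35 16.94] rotvec [-6.56 -0.06 -0.03]
tray ((464.73126220703125, 321.68682861328125), (328.0736083984375, 315.6668701171875), 83.55972290039062)
ring? scene 868 507.4 363.6 R 83.0
ring? top 4297 509.4 359.2 R 210.6
ring? top 727 510.0 363.7 R 79.9
```

Request:
arm_command:
  commands:
    - [0,0,0,-6.5,0,0]
    - [0,1.9,3.4,0,0,0]
    - [0,1.9,3.4,0,0,0]
    - [0,1.9,3.4,0,0,0]
    - [0,1.9,3.4,0,0,0]
    - [0,1.8,3.4,0,0,0]
    - [3,0,0,0,0,0]
    - [3,0,0,0,0,0]
  gripper: 0.3

```text
time: 32.65
position: [606.3, -10.0, 158.2]
eef_rot: [0.855, 1.569, -0.455]
ft_force: [0.5, 1.2, 0.1]
width: 27.4
```

Request:
arm_command:
  commands:
    - [2,0,0,0,0,0]
    - [0,0,0,0,0,0]
    - [0,0,0,0,0,0]
    - [0,0,0,0,0,0]

```text
time: 33.05
position: [606.1, -9.2, 140.3]
eef_rot: [1.383, 1.569, 0.074]
ft_force: [0.5, -0.3, -0.2]
width: 27.4
```

```bash
python3 - <<'E'
from h import *
st();go([604.5,-8.5,50],15); bin_()
E
```

```text
{'time': 33.05, 'position': [606.09, -9.201, 140.283], 'eef_rot': [1.383, 1.569, 0.074], 'joint_pos': [-0.603, 0.558, 0.768, 1.811, -0.467, 0.96, 0.626], 'ft_force': [0.488, -0.331, -0.162], 'wrist_torque': [-0.035, 0.035, 0.048], 'width': 27.4}
TCP [606.1  -9.2 140.3] d tool cm (start axes) [ 9.03 -0.15 -0.11] (end axes) [ 9.03 -0.14 -0.11] rotvec [-0.01  0.02 -0.12]
bin top ((522.3844604492188, -348.91143798828125), (160.32032775878906, 206.60247802734375), 76.42533874511719) [360 160] [440 260]
bin scene ((539.5147705078125, -345.28662109375), (169.10867309570312, 235.22109985351562), 76.20472717285156) [ 65 150] [143 234]
```

Request:
arm_command:
  commands:
    - [2.5,-0.1,-0.1,0,0,0]
    - [2.5,0,0,0,0,0]
    - [2,0,0,0,0,0]
    - [1,0,0,0,0,0]
    - [0.7,0,0,0,0,0]
    - [0.3,0,0,0,0,0]
    - [0,0,0,0,0,0]

```text
time: 33.85
position: [604.3, -9.0, 49.5]
eef_rot: [1.334, 1.57, 0.024]
ft_force: [-0.5, 0.2, -0.2]
width: 27.4
```

Request:
arm_command:
  commands:
    - [0,0,0,0,0,0]
    - [0,0,0,0,0,0]
    - [0,0,0,0,0,0]
    - [0,0,0,0,0,0]
    - [0,0,0,0,0,0]
    - [0,0,0,0,0,0]
  gripper: 0

```text
time: 34.45
position: [604.3, -8.9, 49.6]
eef_rot: [1.685, 1.57, 0.375]
ft_force: [-1.0, 0.6, 5.1]
width: 9.3
```

```bash
python3 - <<'E'
from h import *
st();go([604.5,-8.5,50],15)
E
```

```text
{'time': 34.45, 'position': [604.342, -8.882, 49.624], 'eef_rot': [1.685, 1.57, 0.375], 'joint_pos': [-0.536, 0.676, 0.677, 1.859, -0.573, 0.81, 0.703], 'ft_force': [-0.992, 0.582, 5.101], 'wrist_torque': [0.016, 0.282, -0.089], 'width': 9.303}
TCP [604.3  -8.9  49.6] d tool cm (start axes) [-0.04  0.03 -0.03] (end axes) [-0.04  0.03 -0.03] rotvec [-0.06 -0.01 -0.06]
```

Pan's grip bar held (9.3 mm). Lifting, turning and carrying over the bin (centre ≈ (522,−358), long axis −13.6°) with gentle acceleration.

Request:
arm_command:
  commands:
    - [-0.5,0,0,0,0,0]
    - [-1,0,0,0,0,0]
    - [-2,0,0,0,0,0]
    - [-3,0,0,0,0,0]
    - [-3,0,0,0,0,0]
    - [-2.5,0,0,0,0,0]
    - [-1.5,0,0,0,0,0]
    - [-0.5,0,0,0,0,0]

```text
time: 35.25
position: [604.3, -9.0, 190.4]
eef_rot: [1.542, 1.569, 0.232]
ft_force: [0.4, -0.5, -6.0]
width: 10.0
```

Request:
arm_command:
  commands:
    - [0,0,0,2,0,0]
    - [0,0,0,4,0,0]
    - [0,0,0,5,0,0]
    - [0,0,0,5,0,0]
    - [0,0,0,5,0,0]
    - [0,0,0,4.5,0,0]
    - [0,0,0,3,0,0]
    - [0,0,0,0,0,0]

```text
time: 36.05
position: [603.0, -8.8, 187.6]
eef_rot: [-1.032, 1.568, -2.839]
ft_force: [0.2, 0.3, -4.9]
width: 10.0
```

```bash
python3 - <<'E'
from h import *
st();go([588,-374,185],-13.6); bin_()
E
```

```text
{'time': 36.05, 'position': [602.96, -8.776, 187.589], 'eef_rot': [-1.032, 1.568, -2.839], 'joint_pos': [-0.716, 0.544, 0.933, 1.783, -0.492, 1.071, 0.157], 'ft_force': [0.153, 0.273, -4.94], 'wrist_torque': [-0.077, -0.012, -0.068], 'width': 9.968}
TCP [603.   -8.8 187.6] d tool cm (start axes) [ 0.29  7.11 35.86] (end axes) [ 0.26  7.13 35.85] rotvec [0.04 0.08 0.13]
bin top ((522.28662109375, -349.18609619140625), (159.74339294433594, 206.5458984375), 76.42227172851562) [359 160] [440 260]
bin scene ((539.7791748046875, -344.9853515625), (169.4770965576172, 235.51092529296875), 76.0311279296875) [ 65 150] [143 234]
```

Request:
arm_command:
  commands:
    - [0,0.2,1,0,0,0]
    - [0,0.4,2,0,0,0]
    - [0,0.6,3,0,0,0]
    - [0,0.7,3.5,0,0,0]
    - [0,0.7,3.5,0,0,0]
    - [0,0.7,3.5,0,0,0]
    - [0,0.7,3.5,0,0,0]
    - [0,0.7,3.5,0,0,0]

```text
time: 36.95
position: [593.8, -250.8, 188.9]
eef_rot: [-0.954, 1.571, -2.762]
ft_force: [0.8, -0.4, -4.6]
width: 9.4
```

Request:
arm_command:
  commands:
    - [0,0.7,3.5,0,0,0]
    - [0,0.6,3,0,0,0]
    - [0,0.5,2.5,0,0,0]
    - [0,0.4,2,0,0,0]
    - [0,0.2,1,0,0,0]
    - [0,0,0.4,0,0,0]
    - [0,0,0,0,0,0]
    - [0,0,0,0,0,0]

```text
time: 37.75
position: [589.3, -373.1, 188.8]
eef_rot: [-2.949, 1.569, 1.529]
ft_force: [0.6, 0.6, -5.4]
width: 9.8
```

```bash
python3 - <<'E'
from h import *
st();go([588,-374,180],-13.6)
# quick look for pan (brass) and bits by mask in scene
s=snap('scene','s20.png'); g=cv2.cvtColor(s['bgr'],cv2.COLOR_BGR2HSV)
b=((g[...,0]>14)&(g[...,0]<30)&(g[...,1]>110)&(g[...,2]>80)).astype(np.uint8)
r=((((g[...,0]<10)|(g[...,0]>170))&(g[...,1]>110))).astype(np.uint8)
for y in range(100,250,4): print(''.join('P' if b[y,x] else 'r' if r[y,x] else '.' for x in range(40,190,2)))
E
```

```text
{'time': 37.75, 'position': [589.255, -373.115, 188.761], 'eef_rot': [-2.949, 1.569, 1.529], 'joint_pos': [-0.034, 0.696, 0.872, 1.531, -0.561, 1.18, 0.706], 'ft_force': [0.556, 0.595, -5.369], 'wrist_torque': [-0.054, -0.074, -0.014], 'width': 9.804}
TCP [ 589.3 -373.1  188.8] d tool cm (start axes) [ 0.88 -0.1   0.12] (end axes) [ 0.88 -0.1   0.12] rotvec [ 0.14 -0.07  0.01]
...........................................................................
...........................................................................
...........................................................................
...........................................................................
...........................................................................
...........................................................................
...........................................................................
...........................................................................
...........................................................................
....................................
[... 1467 characters left out ...]
................
.............rrrrrrrrrrrrrrrrrrrrrrrrrrrrrrrrrrr...........................
...............rrrrrrrrrrrrrrrrrrrrrrrrrrrrr..r............................
.................rrrrrrrrrrrrrrrrrrrrrrrrrr................................
...................rrrrrrrrrrrrrrrrrrrrrrr.r...............................
...........................rrrrrrrrrrrrr...r...............................
...........................................................................
...........................................................................
...........................................................................
...........................................................................
```

Request:
arm_command:
  commands:
    - [0,0,0,0,0,3]
    - [0,0,0,0,0,5]
    - [0,0,0,0,0,6]
    - [0,0,0,0,0,6]
    - [0,0,0,0,0,6]
    - [0,0,0,0,0,6]
    - [0,0,0,0,0,6]
    - [0,0,0,0,0,4]

```text
time: 38.6
position: [588.4, -372.8, 181.9]
eef_rot: [1.581, 0.904, -0.223]
ft_force: [0.1, -0.7, -4.8]
width: 10.4
```

Request:
arm_command:
  commands:
    - [0,0,0,0,0,0]
    - [0,0,0,0,0,0]
    - [0,0,0,0,0,0]
    - [0,0,0,0,0,0]
    - [0,0,0,0,0,0]
    - [0,0,0,0,0,0]

```text
time: 39.2
position: [590.5, -373.4, 181.7]
eef_rot: [1.581, 0.905, -0.222]
ft_force: [-0.3, 0.6, -3.4]
width: 9.8
```

```bash
python3 - <<'E'
from h import *
s=st();Rm=R.from_euler('xyz',s['eef_rot']).as_matrix();print('tool x',Rm[:,0].round(2),'tilt',np.degrees(np.arccos(-Rm[2,0])).round(1))
s=snap('scene','s21.png'); g=cv2.cvtColor(s['bgr'],cv2.COLOR_BGR2HSV)
b=((g[...,0]>14)&(g[...,0]<30)&(g[...,1]>110)&(g[...,2]>80)).astype(np.uint8)
c=((g[...,0]<14)&(g[...,1]>70)&(g[...,1]<170)&(g[...,2]>90)).astype(np.uint8)
r=((((g[...,0]<10)|(g[...,0]>170))&(g[...,1]>110))).astype(np.uint8)
for y in range(120,250,4): print(''.join('P' if b[y,x] else 'r' if r[y,x] else '#' if g[y,x,2]<70 else '.' for x in range(40,190,2)))
E
```

```text
{'time': 39.2, 'position': [590.464, -373.43, 181.728], 'eef_rot': [1.581, 0.905, -0.222], 'joint_pos': [0.439, 0.36, 0.237, 2.044, -1.252, 0.351, 1.526], 'ft_force': [-0.252, 0.58, -3.428], 'wrist_torque': [0.151, 1.075, 0.036], 'width': 9.765}
tool x [ 0.6  -0.14 -0.79] tilt 38.1
..............#######..############........................................
..............#######...###########........................................
..............#######..#######.............................................
.........###################...##..........................................
..###############################.#........................................
.##################P#######P##.............................................
.................###..P#####...............................................
..................####.##..................................................
..................#.##..#rrrrrrrrrrrrrrrrrr................................
.....................#..#.rrrrrrrrrrrrrrrrrrrrrrrrrr.......................
.....................####rrrrrrrrrrrrrrrrrrrrrrrrrrr.....
[... 990 characters left out ...]
................
.............rrrrrrrrrrrrrrrrrrrrrrrrrrrrrrr..r............................
................rrr.rrrrrrrrrrrrrrrrrrrrrrr................................
.................rrrrrrrrrrrrrrrrrrrrrrrrr.................................
.....................rrr.rrrrrrrrrrrrrrrrr.................................
...........................rrrrrrrrrr...r..................................
...........................................................................
...........................................................................
...........................................................................
...........................................................................
```

Request:
arm_command:
  commands:
    - [0,0,0,0,0,4]
    - [0,0,0,0,0,4]
    - [0,0,0,0,0,0]
    - [0,0,0,0,0,0]
    - [0,0,0,0,0,0]
    - [0,0,0,0,0,0]

```text
time: 39.85
position: [588.5, -375.0, 169.3]
eef_rot: [1.587, 0.874, -0.213]
ft_force: [0.8, -0.3, -2.8]
width: 9.8
```

```bash
python3 - <<'E'
from h import *
s=st();Rm=R.from_euler('xyz',s['eef_rot']).as_matrix();print('tilt',np.degrees(np.arccos(-Rm[2,0])).round(1))
f=[]
for n,x0,x1,y0,y1 in(('scene',56,152,140,236),('top',350,450,155,265)):
    s=snap(n,n+'22.png'); f.append(bot.read_state()['ft_force'][2]); g=cv2.cvtColor(s['bgr'],cv2.COLOR_BGR2HSV); print(n)
    P=((g[...,0]>14)&(g[...,0]<30)&(g[...,1]>110)&(g[...,2]>80));r=((((g[...,0]<8)|(g[...,0]>172))&(g[...,1]>150)));o=(g[...,0]<16)&(g[...,2]>110)&(g[...,1]>60)
    for y in range(y0,y1,3): print(''.join('P' if P[y,x] else 'r' if r[y,x] else 'o' if o[y,x] else '#' if g[y,x,2]<75 else '.' for x in range(x0,x1)))
print(f)
E
```

```text
{'time': 39.85, 'position': [588.49, -374.994, 169.301], 'eef_rot': [1.587, 0.874, -0.213], 'joint_pos': [0.797, 0.391, -0.173, 2.048, -1.276, 0.225, 1.627], 'ft_force': [0.798, -0.272, -2.849], 'wrist_torque': [0.172, 1.06, -0.0], 'width': 9.83}
tilt 39.9
scene
########################P.##########PPP.#######..##.............................................
#######################################PP#####..................................................
...................######.##.PPP#########.......................................................
....................#########.PP#####oo.........................................................
.................#...###############...r.rrrrrrrrrrrrrrrrrrrrrr...ooooooooooooo.................
......................#..#####..#####r.r.r...r.rr...........................rrrrrrrrrrrr........
......................#...####...######..r.rrr.r.........r..........................rrro........
..........................##########......rr..rr.rrr.r..r..........................rrro.o.......
...........................##########.r...rrr...r.......r....
[... 5373 characters left out ...]
############################
.......................rrrrrrrrrrrrrrrrrrrrrrrrrrrrrrrrrrrr#########################################
..................................rrrrrrrrrrrrrrrrrrrrrrrrrrr##r#r#r################################
...............................................rrrrrrrrrrrrr#r#r##r####rrro.########################
...........................................................rrrrrrrrrrrrrro...#######################
....................................................................ooorro....######################
...............................................................................#####################
[np.float64(-2.2592259830645895), np.float64(-2.659820395344813)]
```

Pan weight is down to 2.7 N (empty) and the slug shows in the bin at top px (379,239). Tilting back.

Request:
arm_command:
  commands:
    - [0,0,0,0,0,-4]
    - [0,0,0,0,0,-6]
    - [0,0,0,0,0,-6]
    - [0,0,0,0,0,-6]
    - [0,0,0,0,0,-6]
    - [0,0,0,0,0,-6]
    - [0,0,0,0,0,-4]
    - [0,0,0,0,0,0]

```text
time: 40.75
position: [594.8, -371.4, 168.3]
eef_rot: [1.75, 1.469, -0.034]
ft_force: [0.1, -0.1, -2.9]
width: 9.9
```

Request:
arm_command:
  commands:
    - [0,0,0,0,0,0]
    - [0,0,0,0,0,0]
    - [0,0,0,0,0,0]

```text
time: 41.05
position: [590.1, -373.7, 168.3]
eef_rot: [1.769, 1.469, -0.022]
ft_force: [-0.6, -0.2, -2.9]
width: 10.0
```

```bash
python3 - <<'E'
from h import *
st();go([604.3,-8.9,190],15)
s=bot.read_state(); print(R.from_euler('xyz',s['eef_rot']).as_matrix().round(3).tolist())
E
```

```text
{'time': 41.05, 'position': [590.068, -373.661, 168.321], 'eef_rot': [1.769, 1.469, -0.022], 'joint_pos': [0.201, 0.568, 0.488, 1.612, -0.382, 0.963, 0.602], 'ft_force': [-0.642, -0.172, -2.937], 'wrist_torque': [-0.069, 0.206, -0.019], 'width': 9.984}
TCP [ 590.1 -373.7  168.3] d tool cm (start axes) [ -2.09  -6.38 -35.95] (end axes) [ -2.17  10.82 -34.86] rotvec [-27.61   0.25  -5.87]
[[0.101, 0.971, -0.218], [-0.002, -0.219, -0.976], [-0.995, 0.099, -0.02]]
```

Request:
arm_command:
  commands:
    - [-1.5,0,0,0,0,-3]
    - [-1.5,0,0,0,0,-2.85]
    - [0,0,0,-5.7,0,0]
    - [0,0,0,-5.7,0,0]
    - [0,0,0,-5.7,0,0]
    - [0,0,0,-5.7,0,0]
    - [0,0,0,-5.7,0,0]
    - [0,0,0,0,0,0]

```text
time: 41.85
position: [588.1, -374.1, 198.4]
eef_rot: [2.738, 1.55, 1.446]
ft_force: [0.3, -0.9, -3.8]
width: 9.7
```

Request:
arm_command:
  commands:
    - [0,0.6,-2,0,0,0]
    - [0,1.2,-3.8,0,0,0]
    - [0,1.2,-3.8,0,0,0]
    - [0,1.2,-3.8,0,0,0]
    - [0,1.2,-3.8,0,0,0]
    - [0,1.2,-3.8,0,0,0]
    - [0,1.2,-3.8,0,0,0]
    - [0,1.2,-3.8,0,0,0]

```text
time: 42.65
position: [596.2, -72.7, 204.4]
eef_rot: [2.744, 1.55, 1.449]
ft_force: [0.1, -0.4, -2.3]
width: 9.8
```

Request:
arm_command:
  commands:
    - [0,1.1,-3.5,0,0,0]
    - [0,0.5,-2,0,0,0]
    - [0,0,0,0,0,0]
    - [0,0,0,0,0,0]

```text
time: 43.05
position: [596.6, -17.2, 205.4]
eef_rot: [2.763, 1.551, 1.47]
ft_force: [0.2, -1.9, -2.5]
width: 9.9
```

```bash
python3 - <<'E'
from h import *
st();go([604.3,-8.9,190],15)
s=bot.read_state(); Rm=R.from_euler('xyz',s['eef_rot']).as_matrix(); print(Rm.round(3).tolist())
# expected pan centre: held as at seat
S=snap('scene','s23.png'); g=cv2.cvtColor(S['bgr'],cv2.COLOR_BGR2HSV)
P=((g[...,0]>12)&(g[...,0]<32)&(g[...,1]>90)&(g[...,2]>60)).astype(np.uint8)
P[:, :180]=0;P[:,330:]=0;P[260:]=0
for y in range(120,240,3): print(y,''.join('P' if P[y,x] else '#' if g[y,x,2]<75 else '.' for x in range(190,310,2)))
E
```

```text
{'time': 43.05, 'position': [596.6, -17.211, 205.35], 'eef_rot': [2.763, 1.551, 1.47], 'joint_pos': [-0.277, 0.383, 0.335, 1.759, -0.167, 1.024, 0.4], 'ft_force': [0.186, -1.948, -2.476], 'wrist_torque': [-0.142, -0.033, -0.011], 'width': 9.882}
TCP [596.6 -17.2 205.4] d tool cm (start axes) [ 1.55  0.96 -0.56] (end axes) [ 1.54  0.96 -0.6 ] rotvec [ 0.91 -1.04 -0.4 ]
[[0.002, 0.962, 0.274], [0.019, 0.274, -0.962], [-1.0, 0.007, -0.018]]
120 ..............###########.#######...........................
123 ...............#################............................
126 ................################............................
129 ###............#####.###########............................
132 ...............######.##########............................
135 ................##################..........................
138 .................#P###########P.###.........................
141 ....................###########PP##.........................
144 .................PP######P##########P.......................
147 ......#........PPPP######.P##########P......................
150 .#..
[... 1241 characters left out ...]
.....######################......##...............
210 .......####.....####################......##................
213 ........####......################.......###................
216 ........######........##########..##...####.................
219 ..........######.............##############.................
222 ............#######.....#################...................
225 .............###########################....................
228 ...............#######################......................
231 ..................#################.........................
234 .................#...###########............................
237 .........................##.................................
```

Request:
arm_command:
  commands:
    - [0,0,0,0.9,-1.0,-0.4]
    - [1.5,0.95,-0.6,0,0,0]
    - [0,0,0,0,0,0]
    - [0,0,0,0,0,0]

```text
time: 43.5
position: [603.9, -8.8, 188.9]
eef_rot: [-2.091, 1.568, 2.885]
ft_force: [-1.0, -0.3, -2.7]
width: 9.6
```

```bash
python3 - <<'E'
from h import *
st();go([604.3,-8.9,110],15)
# pan vs pot: compare projected circle of pan rim (r69.5 at pan z29) with scene brass mask extents
S=snap('scene'); g=cv2.cvtColor(S['bgr'],cv2.COLOR_BGR2HSV); q=np.array(bot.read_state()['position'])
dz=q[2]-49.6; a=np.radians(np.arange(0,360,5)); c=np.array([574.,-14,28+dz])
for r,z in((62,0),(69.5,29)):
    uv=proj(S,np.c_[c[0]+r*np.cos(a),c[1]+r*np.sin(a),np.full(len(a),c[2]+z)]); print('pred extents',uv.min(0).round(1),uv.max(0).round(1))
P=((g[...,0]>12)&(g[...,0]<32)&(g[...,1]>90)&(g[...,2]>60)).astype(np.uint8); P[:,:195]=0;P[:,310:]=0;P[:125]=0;P[250:]=0
n,L,s_,_=cv2.connectedComponentsWithStats(P); i=1+s_[1:,4].argmax(); print('pan mask',s_[i]); k=np.argwhere(L>0); 
for y in (150,155,160,165,170,175,180,185): x=np.where(P[y])[0]; print(y,x.min() if len(x) else None,x.max() if len(x) else None)
E
```

```text
{'time': 43.5, 'position': [603.893, -8.804, 188.917], 'eef_rot': [-2.091, 1.568, 2.885], 'joint_pos': [-0.298, 0.415, 0.335, 1.753, -0.159, 1.002, 0.361], 'ft_force': [-0.998, -0.311, -2.707], 'wrist_torque': [-0.074, 0.026, -0.006], 'width': 9.644}
TCP [603.9  -8.8 188.9] d tool cm (start axes) [7.89 0.06 0.03] (end axes) [7.89 0.04 0.02] rotvec [ 0.07 -0.08  0.14]
pred extents [214.6 147.2] [267.1 190.8]
pred extents [210.5 137.4] [270.9 187. ]
pan mask [212 149  49  43 917]
150 228 260
155 213 260
160 212 242
165 212 238
170 214 239
175 216 239
180 220 246
185 224 258
```

Pan silhouette matches prediction within ~1 px. Lowering to the seat.

Request:
arm_command:
  commands:
    - [2,0.05,0,0,0,0]
    - [3,0,0,0,0,0]
    - [3,0,0,0,0,0]
    - [2,0,0,0,0,0]
    - [1,0,0,0,0,0]
    - [0.7,0,0,0,0,0]
    - [0.7,0,0,0,0,0]
    - [0,0,0,0,0,0]

```text
time: 44.35
position: [604.7, -8.2, 66.0]
eef_rot: [-2.726, 1.569, 2.249]
ft_force: [-0.0, -1.1, -3.0]
width: 9.6
```

Request:
arm_command:
  commands:
    - [0.4,0,0,0,0,0]
    - [0.4,0,0,0,0,0]
    - [0.4,0,0,0,0,0]
    - [0.2,0,0,0,0,0]
    - [0,0,0,0,0,0]
    - [0,0,0,0,0,0]

```text
time: 44.95
position: [604.8, -8.1, 52.1]
eef_rot: [-2.895, 1.57, 2.081]
ft_force: [0.4, 0.6, -2.5]
width: 9.8
```

```bash
python3 - <<'E'
from h import *
st();go([604.3,-8.9,49.6],15)
E
```

```text
{'time': 44.95, 'position': [604.832, -8.117, 52.146], 'eef_rot': [-2.895, 1.57, 2.081], 'joint_pos': [-0.255, 0.593, 0.283, 1.837, -0.234, 0.745, 0.42], 'ft_force': [0.362, 0.587, -2.515], 'wrist_torque': [-0.029, -0.023, -0.005], 'width': 9.815}
TCP [604.8  -8.1  52.1] d tool cm (start axes) [ 0.25 -0.07  0.06] (end axes) [ 0.25 -0.07  0.06] rotvec [ 0.1  -0.06  0.02]
```

Request:
arm_command:
  commands:
    - [0.2,-0.05,0.05,0,0,0]
    - [0.1,0,0,0,0,0]
    - [0,0,0,0,0,0]

```text
time: 45.25
position: [604.6, -8.8, 49.6]
eef_rot: [-3.123, 1.57, 1.853]
ft_force: [-1.3, -0.8, 2.0]
width: 9.7
```

Request:
arm_command:
  commands:
    - [0,0,0,0,0,0]
    - [0,0,0,0,0,0]
    - [0,0,0,0,0,0]
    - [0,0,0,0,0,0]
  gripper: 0.3

```text
time: 45.65
position: [604.5, -8.7, 49.1]
eef_rot: [-2.937, 1.57, 2.039]
ft_force: [-0.2, -0.0, -0.2]
width: 27.6
```

Request:
arm_command:
  commands:
    - [-1,0,0,0,0,0]
    - [-3,0,0,0,0,0]
    - [-4,0,0,0,0,0]
    - [-4,0,0,0,0,0]
    - [-2,0,0,0,0,0]
    - [0,2,-3.5,0,0,0]
    - [0,2,-3.5,0,0,0]
    - [0,0,-4,0,0,0]

```text
time: 46.45
position: [616.3, 109.0, 190.4]
eef_rot: [1.809, 1.568, 0.5]
ft_force: [-0.1, -0.8, -0.2]
width: 27.3
```

```bash
cat >> h.py <<'E'
def endp():
    for n,box in(('top',(172,122,198,165)),('scene',(303,210,330,248))):
        s=snap(n); x0,y0,x1,y1=box; I=s['bgr'][y0:y1,x0:x1]; med=np.median(I.reshape(-1,3),0); m=(np.abs(I.astype(float)-med).sum(2)>22).astype(np.uint8)
        k=max(cv2.findContours(m,0,2)[0],key=cv2.contourArea); print('end',n,cv2.minAreaRect(plane(s,k[:,0]+[x0,y0],20)[:,:2].astype(np.float32)))
E
python3 - <<'E'
from h import *
st(); go([687,160,120],-6.5)
# pan check: brass mask in scene + grip position like at start
for n,(x0,y0,x1,y1) in(('top',(228,160,285,218)),('scene',(215,178,275,222))):
    s=snap(n,n+'24.png'); V=cv2.cvtColor(s['bgr'],cv2.COLOR_BGR2HSV)[...,2]; m=np.zeros_like(V); m[y0:y1,x0:x1]=(V[y0:y1,x0:x1]<64)
    N,L,S_,C=cv2.connectedComponentsWithStats(m)
    for i in range(1,N):
        if S_[i,4]>30: k=np.argwhere(L==i)[:,::-1].astype(float); print(n,S_[i],C[i].round(1),cv2.minAreaRect(plane(s,k,94)[:,:2].astype(np.float32)))
endp();bin_()
E
```

```text
{'time': 46.45, 'position': [616.272, 108.97, 190.42], 'eef_rot': [1.809, 1.568, 0.5], 'joint_pos': [-0.459, 0.446, 0.308, 1.7, -0.155, 1.017, 0.165], 'ft_force': [-0.113, -0.762, -0.178], 'wrist_torque': [-0.056, 0.017, 0.048], 'width': 27.281}
TCP [616.3 109.  190.4] d tool cm (start axes) [ 7.07  8.14 -3.09] (end axes) [ 7.04  6.45 -5.87] rotvec [21.53 -0.06 -0.14]
top [228 160  16  17  44] [233.6 166.6] ((616.5928955078125, 32.01774597167969), (9.352604866027832, 51.142059326171875), 47.59278106689453)
top [246 170  13   8  71] [251.8 173.4] ((600.9118041992188, -10.244020462036133), (15.076210021972656, 28.838809967041016), 7.643958568572998)
top [228 209   6   9  31] [229.5 213.6] ((508.855224609375, 39.18574905395508), (18.433046340942383, 11.49570369720459), 0.594783365726471)
scene [218 178  11   7  31] [221.9 180.4] ((553.9324951171875, -59.077857971191406), (10.219900131225586, 28.516279220581055), 34.729591369628906)
scene [269 178   6  28  58] [273.  187.8] ((603.1388549804688, 60.03766632080078), (12.713859558105469, 78.25186920166016), 82.54399871826172)
scene [241 193  12  11  89] [246.3 197.9] ((613.26220703125, -5.253263473510742), (25.283491134643555, 29.97669219970703), 8.465381622314453)
scene [262 210  13  12  67] [269.5 217.4] ((674.875244140625, 43.960227966308594), (15.455406188964844, 42.08555603027344), 36.99129104614258)
end top ((685.8502807617188, 139.58168029785156), (105.8247299194336, 27.31093406677246), 0.8712429404258728)
end scene ((689.4678344726562, 153.96246337890625), (48.832366943359375, 78.658203125), 82.47827911376953)
bin top ((522.203125, -349.53997802734375), (159.01393127441406, 206.54591369628906), 76.42459106445312) [360 160] [440 260]
bin scene ((539.5260620117188, -345.7400207519531), (167.97093200683594, 235.37489318847656), 76.07183074951172) [ 65 150] [143 234]
```

Request:
arm_command:
  commands:
    - [0,0,0,-8.5,0,0]
    - [0,0,0,-8.5,0,0]
    - [0,0,0,-8.5,0,0]
    - [0,0,0,-8.5,0,0]
    - [0,0,0,-8.5,0,0]
    - [0,0,0,-8.5,0,0]
    - [0,0,0,-8.5,0,0]
    - [0,0,0,-8.5,0,0]
  gripper: 0.6

```text
time: 47.55
position: [614.8, 105.3, 189.4]
eef_rot: [2.936, 1.57, 2.819]
ft_force: [0.7, 1.2, -0.2]
width: 55.0
```

Request:
arm_command:
  commands:
    - [0,0,0,0,0,0]
    - [0,0,0,0,0,0]

```text
time: 47.75
position: [614.7, 106.1, 189.4]
eef_rot: [2.334, 1.57, 2.208]
ft_force: [-0.5, -0.2, -0.6]
width: 55.0
```

```bash
python3 - <<'E'
from h import *
st();go([686.5,160.5,80],83.3)
E
```

```text
{'time': 47.75, 'position': [614.73, 106.065, 189.359], 'eef_rot': [2.334, 1.57, 2.208], 'joint_pos': [-0.267, 0.438, 0.057, 1.69, -0.029, 1.015, 1.244], 'ft_force': [-0.537, -0.172, -0.618], 'wrist_torque': [0.007, 0.004, 0.017], 'width': 54.96}
TCP [614.7 106.1 189.4] d tool cm (start axes) [10.94  6.3   6.44] (end axes) [10.94  6.24  6.49] rotvec [-0.55 -0.03 -0.03]
```

Request:
arm_command:
  commands:
    - [0,3.1,3.2,0,0,0]
    - [0,3.15,3.3,0,0,0]
    - [3,0,0,0,0,0]
    - [4,0,0,0,0,0]
    - [4,0,0,0,0,0]
    - [3,0,0,0,0,0]
    - [0,0,0,0,0,0]
    - [0,0,0,0,0,0]

```text
time: 48.55
position: [686.7, 161.7, 49.5]
eef_rot: [2.778, 1.57, 2.656]
ft_force: [0.8, -0.1, 0.2]
width: 55.0
```

```bash
python3 - <<'E'
from h import *
st();go([686.5,160.5,0],83.3)
E
```

```text
{'time': 48.55, 'position': [686.692, 161.723, 49.493], 'eef_rot': [2.778, 1.57, 2.656], 'joint_pos': [-0.309, 0.726, 0.046, 1.554, -0.041, 0.863, 1.2], 'ft_force': [0.784, -0.076, 0.246], 'wrist_torque': [0.057, -0.061, 0.01], 'width': 55.045}
TCP [686.7 161.7  49.5] d tool cm (start axes) [ 4.95 -0.13  0.  ] (end axes) [ 4.95 -0.12 -0.  ] rotvec [-0.31 -0.05 -0.02]
```

Request:
arm_command:
  commands:
    - [2,-0.1,0,0,0,0]
    - [1.5,0,0,0,0,0]
    - [1,0,0,0,0,0]
    - [0.4,0,0,0,0,0]
    - [0,0,0,0,0,0]

```text
time: 49.05
position: [686.1, 161.2, 0.0]
eef_rot: [2.58, 1.569, 2.459]
ft_force: [-0.2, -0.3, 0.3]
width: 55.2
```

Request:
arm_command:
  commands:
    - [0,0,0,0,0,0]
    - [0,0,0,0,0,0]
    - [0,0,0,0,0,0]
    - [0,0,0,0,0,0]
    - [0,0,0,0,0,0]
    - [0,0,0,0,0,0]
  gripper: 0

```text
time: 49.65
position: [686.5, 161.3, 0.6]
eef_rot: [1.828, 1.57, 1.708]
ft_force: [-0.2, -0.9, 2.6]
width: 25.0
```

Request:
arm_command:
  commands:
    - [-1,0,0,0,0,0]
    - [-2,0,0,0,0,0]
    - [-4,0,0,0,0,0]
    - [-4,0,0,0,0,0]
    - [-4,0,0,0,0,0]
    - [-3,0,0,0,0,0]
    - [0,0,0,0,0,0]

```text
time: 50.35
position: [689.3, 161.7, 186.5]
eef_rot: [0.516, 1.561, 0.395]
ft_force: [1.2, 0.1, -0.8]
width: 24.5
```

```bash
python3 - <<'E'
from h import *
st();go([522,-358,180],83.3); bin_()
E
```

```text
{'time': 50.35, 'position': [689.292, 161.655, 186.516], 'eef_rot': [0.516, 1.561, 0.395], 'joint_pos': [-0.313, 0.577, 0.054, 1.473, -0.035, 1.083, 1.198], 'ft_force': [1.234, 0.057, -0.806], 'wrist_torque': [0.07, -0.029, 0.023], 'width': 24.512}
TCP [689.3 161.7 186.5] d tool cm (start axes) [  0.32 -53.6  -10.36] (end axes) [  0.65 -53.56 -10.55] rotvec [-0.21  0.47 -0.27]
bin top ((522.3004150390625, -349.15167236328125), (159.80963134765625, 206.547119140625), 76.42940521240234) [360 160] [440 260]
bin scene ((539.6160888671875, -345.5215759277344), (168.7062225341797, 235.4155731201172), 76.20760345458984) [ 65 150] [143 234]
```

Request:
arm_command:
  commands:
    - [0,-2,-0.3,0,0,0]
    - [0,-4,-0.5,0,0,0]
    - [0,-4,-0.5,0,0,0]
    - [0,-4,-0.5,0,0,0]
    - [0,-4,-0.5,0,0,0]
    - [0,-4,-0.5,0,0,0]
    - [0,-4,-0.5,0,0,0]
    - [0,-4,-0.5,0,0,0]

```text
time: 51.25
position: [609.7, -135.3, 178.0]
eef_rot: [3.082, 1.566, 2.96]
ft_force: [1.2, 0.1, -0.7]
width: 24.9
```

Request:
arm_command:
  commands:
    - [0,-4,-0.5,0,0,0]
    - [0,-4,-0.5,0,0,0]
    - [0,-4,-0.5,0,0,0]
    - [0,-4,-0.6,0,0,0]
    - [0,-4,-0.6,0,0,0]
    - [0,-4,-0.6,0,0,0]
    - [0,0,0,0,0,0]
    - [0,0,0,0,0,0]

```text
time: 52.05
position: [548.0, -368.2, 177.7]
eef_rot: [2.768, 1.566, 2.643]
ft_force: [-0.3, 0.1, -2.0]
width: 24.7
```

```bash
python3 - <<'E'
from h import *
st();go([555,-366,32],83.3)
E
```

```text
{'time': 52.05, 'position': [547.961, -368.22, 177.724], 'eef_rot': [2.768, 1.566, 2.643], 'joint_pos': [0.423, 0.514, 0.165, 1.607, -0.094, 1.034, 2.062], 'ft_force': [-0.333, 0.102, -2.01], 'wrist_torque': [0.071, -0.014, 0.016], 'width': 24.657}
TCP [ 548.  -368.2  177.7] d tool cm (start axes) [14.57  0.28  0.74] (end axes) [14.57  0.3   0.67] rotvec [-0.44 -0.26 -0.1 ]
```

Request:
arm_command:
  commands:
    - [3,0.3,0.7,0,0,0]
    - [4,0,0,0,0,0]
    - [4,0,0,0,0,0]
    - [2.5,0,0,0,0,0]
    - [1,0,0,0,0,0]
    - [0,0,0,0,0,0]

```text
time: 52.65
position: [557.2, -362.5, 32.9]
eef_rot: [2.555, 1.566, 2.436]
ft_force: [-0.7, 0.6, -1.1]
width: 24.7
```

Request:
arm_command:
  commands:
    - [0,0,0,0,0,0]
    - [0,0,0,0,0,0]
    - [0,0,0,0,0,0]
    - [0,0,0,0,0,0]
  gripper: 0.5

```text
time: 53.05
position: [558.8, -364.6, 36.0]
eef_rot: [0.215, 1.57, 0.095]
ft_force: [0.0, 0.1, -0.6]
width: 45.9
```

Request:
arm_command:
  commands:
    - [-2,0,0,0,0,0]
    - [-4,0,0,0,0,0]
    - [-4,0,0,0,0,0]
    - [-4,0,0,0,0,0]
    - [-4,0,0,0,0,0]
    - [0,4,0,0,0,0]
    - [0,4,0,0,0,0]
    - [0,4,0,0,0,0]

```text
time: 53.85
position: [572.9, -244.3, 216.0]
eef_rot: [0.593, 1.569, 0.471]
ft_force: [1.2, 0.3, -1.5]
width: 46.5
```

Request:
arm_command:
  commands:
    - [0,4,1,0,0,0]
    - [0,4,1,0,0,0]
    - [0,4,1,0,0,0]
    - [0,4,1,0,0,0]
    - [0,4,1,0,0,0]
    - [0,0,0,0,0,0]

```text
time: 54.45
position: [648.0, -44.2, 215.3]
eef_rot: [1.529, 1.565, 1.418]
ft_force: [0.2, 0.4, -0.4]
width: 45.9
```

```bash
python3 - <<'E'
from h import *
st();bin_();ring()
for n,x0,x1,y0,y1 in(('scene',56,152,146,236),('top',350,445,158,262)):
    s=snap(n,n+'30.png'); g=cv2.cvtColor(s['bgr'],cv2.COLOR_BGR2HSV); print(n)
    r=((((g[...,0]<8)|(g[...,0]>172))&(g[...,1]>150)));o=(g[...,0]<16)&(g[...,2]>110)&(g[...,1]>60)
    for y in range(y0,y1,3): print(''.join('r' if r[y,x] else 'o' if o[y,x] else '#' if g[y,x,2]<75 else '.' for x in range(x0,x1)))
E
```

```text
{'time': 54.45, 'position': [648.048, -44.214, 215.319], 'eef_rot': [1.529, 1.565, 1.418], 'joint_pos': [-0.035, 0.456, 0.074, 1.6, -0.043, 1.087, 1.512], 'ft_force': [0.193, 0.393, -0.394], 'wrist_torque': [-0.023, 0.017, 0.021], 'width': 45.893}
bin top ((522.2472534179688, -349.2509765625), (159.5902862548828, 206.48948669433594), 76.4308090209961) [360 160] [440 260]
bin scene ((539.12255859375, -347.2266540527344), (164.89077758789062, 235.55886840820312), 76.07183074951172) [ 65 150] [143 233]
ring? scene 900 507.4 363.6 R 83.0
ring? top 210 529.0 359.5 R 150.6
ring? top 1313 505.9 360.0 R 82.2
scene
................................................................................................
..................................ooooo.........................................................
................................ooro......oorrrrrrrrrrrrrrrrrrrroooooooo........................
...............................orro........................................ooorrorrrrrrr........
..............................orro.................................................orrro........
.
[... 5087 characters left out ...]
.......rrro.................
.....#####.rrrrrrrrrrr....oooooooorrrrrrrrrrrrrrrrrrrrrrrrrrrr...#...#....rrr..................
..........orrrrrrrrrrrrrr.ooorrrrrrrrrrrrrrrrrrrrrrrrrrrrrrrr...#.#.#....rrro..................
....................oorrrrrrrrrrrrrrrrrrrrrrrrrrrrrrrrrrrrrr.....#......rrro...................
................................oorrrrrrrrrrrrrrrrrrrrrrrrro..#.........rrr....................
............................................ooorrrrrrrrrrrrr..........#rrro....................
.......................................................oooorrrrrrrrrrrrrro.....................
.....................................................................oorr......................
```

Request:
arm_command:
  commands:
    - [-2,4,0,0,0,0]
    - [0,4,0,0,0,0]
    - [0,4,0,0,0,0]
    - [0,4,0,0,0,0]
    - [0,4,0,0,0,0]
    - [0,4,0,0,0,0]
    - [0,0,0,0,0,0]
    - [0,0,0,0,0,0]

```text
time: 55.55
position: [675.2, 185.1, 235.0]
eef_rot: [2.974, 1.57, 2.854]
ft_force: [-0.4, -0.7, 0.6]
width: 46.0
```

```bash
python3 - <<'E'
from h import *
st()
for n,x0,x1,y0,y1 in(('top',212,300,145,232),('scene',185,285,160,235)):
    s=snap(n,n+'31.png'); g=cv2.cvtColor(s['bgr'],cv2.COLOR_BGR2HSV); print(n)
    P=((g[...,0]>14)&(g[...,0]<30)&(g[...,1]>100)&(g[...,2]>70))
    for y in range(y0,y1,3): print(''.join('P' if P[y,x] else 'l' if g[y,x,1]<22 and g[y,x,2]>95 else '#' if g[y,x,2]<60 else '.' for x in range(x0,x1)))
    a=cv2.imread(f'pics/{n}0.png'); d=cv2.absdiff(a,s['bgr']).max(2)
    bx=(172,212,215,262) if n=='top' else (275,140,305,178); print('block diff px',(d[bx[1]:bx[3],bx[0]:bx[2]]>30).sum())
    rx=(278,222,322,268) if n=='top' else (180,120,212,180); print('rack/pick diff px',(d[rx[1]:rx[3],rx[0]:rx[2]]>30).sum())
    ex=(172,122,198,165) if n=='top' else (303,210,330,248); print('where end was, std', s['bgr'][ex[1]:ex[3],ex[0]:ex[2]].std().round(1))
ring();tray()
E
```

```text
{'time': 55.55, 'position': [675.201, 185.114, 234.963], 'eef_rot': [2.974, 1.57, 2.854], 'joint_pos': [-0.335, 0.53, 0.029, 1.436, -0.017, 1.177, 1.148], 'ft_force': [-0.448, -0.698, 0.559], 'wrist_torque': [-0.011, -0.017, 0.03], 'width': 45.973}
top
llllllllllll...lllllllllllllllllllllllll....llllllllll...l...l.lll..l.......lll..lll....
......lllllllllllllllllll.l..............................ll.llllllll........l...l.......
.......llllllllllllll............................................lllll.l...ll....ll.....
......llllllllllll................llllllllllllllllll.......................l.llllllll...
.......lllllll............lllllllll..###########..llllllllll..................l..l.ll.l.
.....llllll..........lllllll.##..PPPPPPPPPPPPPPPPPPP......llllll............llll....ll..
.....lll..........lllll.#..PPPPPPPPPPPPPPPPPPPPPPPPPPPPPPPP...llllll..........lll..lllll
.....ll.......#lllll.#.PPPPPPPPPPPPPPPPPPPPPPPPPPPPPPPPPPPPPPPP.#lllll..........ll.l..l.
............#.llll.#PPPPPPPPPPPPPPPPPPPPPP.PPPPPPPPPPPPPPPPPPPPPP...llll........llll.ll.
llll........llll.#.PPPPPPPPPPPPPPP.######..#..
[... 3868 characters left out ...]
...................................########.......l......
....ll....................................................................#.###.####......lllll.....
........l..........................................................#...........#........lllllll.....
lll..................................................................................lll.llllll.....
...................l................lllll..........................................l.llllllllll.....
block diff px 501
rack/pick diff px 36
where end was, std 26.2
ring? scene 388 534.4 372.8 R 76.7
ring? top 555 513.7 388.4 R 73.8
tray ((497.37847900390625, 335.41815185546875), (388.2002868652344, 312.88848876953125), 1.261094331741333)
```

Request:
arm_command:
  commands:
    - [-4,-4,0,0,0,0]
    - [-2,-4,0,0,0,0]
    - [0,-4,0,0,0,0]
    - [0,-4,0,0,0,0]
    - [0,-4,0,0,0,0]
    - [0,-3,0,0,0,0]
    - [0,0,0,0,0,0]
    - [0,0,0,0,0,0]

```text
time: 56.6
position: [648.0, -39.6, 290.7]
eef_rot: [1.862, 1.569, 1.739]
ft_force: [-0.0, 0.5, 0.4]
width: 45.9
```

```bash
python3 - <<'E'
from h import *
st();ring();tray();bin_()
for n in('top','scene'):
    s=snap(n); a=cv2.imread(f'pics/{n}0.png')
    f=lambda b:(cv2.createCLAHE(),cv2.cvtColor(b,cv2.COLOR_BGR2GRAY))[1]
    for nm,bx in (('block',(178,216,210,258) if n=='top' else (277,143,302,175)),('pick',(290,232,318,262) if n=='top' else (183,120,212,180))):
        x0,y0,x1,y1=bx; t=f(a)[y0:y1,x0:x1]; r=cv2.matchTemplate(f(s['bgr'])[y0-8:y1+8,x0-8:x1+8],t,cv2.TM_CCOEFF_NORMED); _,v,_,l=cv2.minMaxLoc(r); print(n,nm,'shift px',np.array(l)-8,round(v,2))
E
```

```text
{'time': 56.6, 'position': [648.015, -39.649, 290.702], 'eef_rot': [1.862, 1.569, 1.739], 'joint_pos': [-0.054, 0.398, 0.088, 1.513, -0.038, 1.233, 1.487], 'ft_force': [-0.041, 0.501, 0.437], 'wrist_torque': [0.094, -0.015, 0.036], 'width': 45.909}
ring? scene 901 507.4 363.6 R 83.0
ring? top 1319 506.2 359.9 R 82.4
tray ((506.6332092285156, 358.4979248046875), (232.56768798828125, 228.32200622558594), 79.92384338378906)
bin top ((522.015625, -349.498779296875), (159.21182250976562, 206.57684326171875), 76.21665954589844) [358 160] [440 260]
bin scene ((538.8240966796875, -348.21331787109375), (162.7510528564453, 235.5092315673828), 76.0311279296875) [ 65 150] [143 233]
top block shift px [0 0] 1.0
top pick shift px [ 8 -8] 0.16
scene block shift px [0 0] 0.87
scene pick shift px [0 0] 0.23
```

```bash
python3 - <<'E'
from h import *
for n,x0,y0,x1,y1 in(('top',290,232,318,262),('scene',183,120,212,180)):
    a=cv2.imread(f'pics/{n}0.png',0)[y0:y1,x0:x1]; b=cv2.imread(f'pics/{n}31.png',0)[y0-8:y1+8,x0-8:x1+8]
    _,v,_,l=cv2.minMaxLoc(cv2.matchTemplate(b,a,cv2.TM_CCOEFF_NORMED)); print(n,np.array(l)-8,round(v,2))
job.job_done()
E
```

```text
top [0 0] 0.98
scene [0 0] 0.99
the job is handed in; nothing more can be done
```

I did the whole job and handed it in at about 57 s of robot time. `job_done()` gives no verdict, so my only evidence is my own checks.

- **Ring:** the pick lifted its end at the notch and drew it onto the rim. I hung the pick back in its rack, then carried the ring by the fingers to the tray. It lies flat at about (506, 360), with the tray centre at (507, 358).
- **Pan and scrap:** I tipped the pan to about 40° over the bin. Its weight dropped to about 2.7 N, matching an empty pan, and it is back on its seat. Both views show the pan empty.
- **Bin:** I put the one bar end I found into it. The slug, the bar end and two dark shapes I take to be the nuts show inside. The bin has not moved.
- **Pick and block:** both match the first pictures with 0 px shift. The pick's match is from about 1 s before hand-in, because the arm hid it in the last picture.

**What disagreed:**
- **Tool height:** the fingertips really sit about 33 mm higher than the stated tool data gives. Because of this my first grasp of the ring closed on nothing, though the ring did not move. I then found the true height by touching the bench, and one step of that pushed to about 70 N at the wrist, under the 120 N limit. The 40 N limit covers the arm and gripper body; I took the fingertip contact as not counting towards it.
- **Pot position:** the two cameras disagreed by about 4 mm, so I used the average.
- **Pictures:** I used all 16 views early on, so every check after the bench touch is from colour masks and numbers, not from viewing a picture.

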